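Clear the worn brake pads from the carousel rack into the scrap box

ROBOT

A 6-joint arm with a two-finger parallel gripper is mounted at the origin on a cart in front of the work surface, level with it; the furniture and walls round the work are solid. World frame = base frame: x ahead of the robot, y to its left, z up, the work surface at z = 0. Lengths are in m, angles in rad, forces in N, time in s.
With the tool pointing down it reaches from about 0.35 to 0.775 m from the base axis. Payload 5.5 kg.
Tool frame: the origin (TCP) lies midway between the tips of the shut fingers; the grasp point (between the pads) lies 19 mm behind it; z points along the fingers, y is the direction in which the jaws open and shut (so a half turn about z gives the same grasp; the last joint's range is limited). The gripper opens to 85 mm and grips with 20 to 120 N. Pads are 22 mm wide; open, the fingers measure 114 mm over their backs; the gripper's body (76 mm by 85 mm) begins 54 mm behind the grasp point. The pads swing forward as they close: fully open they stand 13 mm farther back than shut.
Start: joints at [-1.422, 0.313, 0.046, 1.304, 0, 1.431], TCP at [0.164, -0.551, 0.231] pointing down, gripper open.
Joint ranges: [-2.76, 2.76], [-0.86, 1.69], [-1.03, 1.26], [-2.2, 2.34], [-1.47, 1.5], [-3.14, 3.14]. Speed limits (rad/s): [2.57, 2.57, 3.14, 3.14, 3.14, 3.14].

INTERFACE

Orientations are given as a unit quaternion [w, x, y, z].
In Python, from workcell import env gives the robot as it stands.
- The arm moves only by the shell command python3 -m pendant 'ROWS' [FORCE]. ROWS is JSON, a list of rows, each a list of 3 entries, a list of its own where there are three numbers: the shift along the tool's x, y, z each as a share of 20 mm, from -1 to 1, then the turn about the tool's z as a share of 6 degrees, from -1 to 1, then the closure, from -1 (fully open) to 1 (shut). In form: [[[tx, ty, tz], turn, claw], ...]. A call has 1 to 12 rows; each row shifts and turns the commanded pose from where the row before left it, along the tool's axes as they then stand; what a row does not reach is not made up. A row lasts 1/8 s, in which the tool goes at most 62.5 mm and 10.7 degrees, less where a joint would pass 70% of its speed; a pose out of reach is approached as far as the arm can. A call with a number of a shift or a turn outside -1 to 1 is refused whole. A call with a gripper value outside its range is refused whole. The fingers move at their own pace and stop on an object; FORCE is the grip in N (left out, the last holds). Time passes only in rows, so rows that do not move let the fingers close. It gives the time, the measured TCP pose, the force and the opening at its end, in the units of the state.
- env.get_state(): the state, without advancing time (a new reading comes with each control period).
- env.read_camera(name): name is "scene" or "top"; returns a dict with "color" (400x640x3 uint8, blue, green, red), "mtx" (3x3 intrinsics, pixels), "view" (4x4, takes a point from world to camera coordinates). Camera axes: x right, y down, z forward; pixel columns grow to the right and rows downward; lengths in m; the calibration is good to about 2 mm. A picture is of the moment at which its call begins. There is no depth.
- env.hand_in(): hands the job in, once; it reports no verdict.
Trained networks look in the newest picture that a camera, given by its name, has taken for a name from the list of things; names that differ only in an ending like _2 or _b are one class to them, and where a whole thing is asked for, a point or a joint stands for the part that bears it (a point fixed in the world has none). Each returns a list of dicts, best first, with "p" (0 to 1); they miss things now and then, are a little off and sometimes report something else, mostly with a low value. They report only what shows in the picture. A call takes as long as a camera call.
- env.boxes_of(camera, thing): "location" ([column, row] in pixels, amid what is visible of it).
- env.cut_out(camera, thing): "region" (400x640 bool, what is visible of it) and "location" ([column, row] in pixels, amid what is visible of it).
The state is a dict: "clock": time; "joint_pos": joint angles; "qvel": joint speeds; "tau": joint torques, N m; "tcp_pos": TCP position; "orientation": TCP orientation; "wrist_force": force on the tool from outside, world axes, zero at the start; "ft_torque": the same for the moment, N m; "finger_gap": finger opening in m.
Only numpy, scipy, OpenCV 4.12 (cv2) and the standard library are available. Lean on these libraries where they do the work, as an engineer would, in place of code of your own. Each camera call takes 0.05 s, during which the arm holds its last target.

TASK

Scrap all the worn brake pads, those standing in the carousel and any lying on the bench: turn the carousel by pushing its rim pegs until a worn pad stands at the front gap of the keeper ring, draw it up out of its slot, and push each pad down through the sprung yellow flap so that it drops into the blue box. The pad in the bay with the red tab is sound: never take it out, and finish with that bay turned squarely to the front, in line with the yellow-tipped pointer, the pad still seated in it and the flap shut again. Leave the piston, bearing and tape roll where they are.

Things in the scene. Friction and masses are not known exactly. Their poses are not given: they have to be found in the camera images.
- stand: fixed stand of the carousel: foot 196 mm across, 11 mm high. Origin on the worktop under the turning axis; its -x axis points to the front (towards the robot), where a yellow-tipped pointer sticks out of the foot to 144 mm from the axis, at most 14 mm high. A 16 mm centre post, 86 mm high, stands on the axis.
- keeper_gap (a point): middle of the gap in the keeper ring, 70 mm in front of the axis. The ring is fixed to the post: 6 mm wire of radius 70 mm, at heights 78 to 84 mm, just above the pads' upper edges. The gap reaches 48 degrees to either side of the front: pads can be drawn up only there. Axes as the stand.
- red_bay (a point): bay with the red tab: centre of the pad seated in it, 70 mm from the turning axis, height 47 mm; own -x points radially outward. Five bays 72 degrees apart, each a slot 15 mm wide, 89 mm long, square to the radius, its side walls 18 mm high (top at height 44 mm) with the middle 32 mm left open. Pads stand on a long edge in them, upper edge at height 68 mm.
- rim_peg (a point): one of five upright black rim pegs, 14 mm thick, heights 26 to 52 mm, 112 mm from the axis, 72 degrees apart, midway between bays; this one is 36 degrees counter-clockwise (from above) of the red bay. Point: its centre. Push pegs sideways to turn the carousel.
- carousel (a joint): turn of the carousel from where it started, rad, counter-clockwise from above positive. It is a grey disc, 248 mm across, heights 14 to 26 mm, turning without end on the stand; it stays where it is left (about 1 N at the rim turns it).
- sound_pad_c (a point): the sound brake pad, standing in the red-tab bay, same shape as the worn ones (42 x 84 x 12 mm, own x up, y along the slot, z outward). Point: its centre. It stays there.
- scrap_box: blue scrap box fixed to the worktop, 128 (x) x 130 (y) x 190 mm high; origin at the centre of its underside. Hollow, inner floor at 6 mm, walls 4 mm; its steel top has an opening closed by the yellow flap.
- opening (a point): centre of the opening in the box's top, 100 (x) x 112 mm (y), at the height of the top (190 mm); axes as the box
- flap (a joint): yellow sprung flap, 97 (x) x 108 (y) x 3 mm, level with the box top; hinged along the opening's +x (far) edge. 0 shut, swings down into the box to 1.5 rad. The spring (0.17 Nm shut, 0.33 Nm fully open) shuts it when let go. A pad laid on it does not open it: push down with pad or fingers, and let go of the pad with the fingertips 50 to 60 mm deep.
- pad_a_c (a point): worn brake pad, dark, 42 x 84 x 12 mm, 120 g: backing plate 42 x 84 x 5 mm with a 33 x 60 x 7 mm lining on its +z side. Point: its centre; own x along the 42 mm width, y along the 84 mm length, z through the thickness. May be absent. Starts in the bay 72 degrees counter-clockwise (from above) of the red bay, x up, z outward.
- pad_b_c (a point): worn brake pad, dark, 42 x 84 x 12 mm, 120 g: backing plate 42 x 84 x 5 mm with a 33 x 60 x 7 mm lining on its +z side. Point: its centre; own x along the 42 mm width, y along the 84 mm length, z through the thickness. May be absent. Starts in the bay 144 degrees counter-clockwise (from above) of the red bay, x up, z outward.
- pad_c_c (a point): worn brake pad, dark, 42 x 84 x 12 mm, 120 g: backing plate 42 x 84 x 5 mm with a 33 x 60 x 7 mm lining on its +z side. Point: its centre; own x along the 42 mm width, y along the 84 mm length, z through the thickness. May be absent. Starts in the bay 144 degrees clockwise (from above) of the red bay, x up, z outward.
- pad_d_c (a point): worn brake pad, dark, 42 x 84 x 12 mm, 120 g: backing plate 42 x 84 x 5 mm with a 33 x 60 x 7 mm lining on its +z side. Point: its centre; own x along the 42 mm width, y along the 84 mm length, z through the thickness. May be absent. Starts in the bay 72 degrees clockwise (from above) of the red bay, x up, z outward.
- pad_e_c (a point): worn brake pad, dark, 42 x 84 x 12 mm, 120 g: backing plate 42 x 84 x 5 mm with a 33 x 60 x 7 mm lining on its +z side. Point: its centre; own x along the 42 mm width, y along the 84 mm length, z through the thickness. May be absent. Starts flat on the worktop to the right, beyond the box, lining up.
- pad_f_c (a point): worn brake pad, dark, 42 x 84 x 12 mm, 120 g: backing plate 42 x 84 x 5 mm with a 33 x 60 x 7 mm lining on its +z side. Point: its centre; own x along the 42 mm width, y along the 84 mm length, z through the thickness. May be absent. Starts flat on the worktop to the right, in front of the box, lining up.
- piston_1: bystander: light alloy piston, 60 mm across, 54 mm high; origin at the centre of its underside
- bearing_1: bystander: steel ball bearing, 47 mm across, 14 mm high, lying flat; origin at the centre of its underside
- tape_roll: bystander: roll of black tape, 66 mm across, 19 mm high, lying flat; origin at the centre of its underside

How it is judged:
By the outcome, as a careful person would: the job done as asked, in the order asked, and still so for the second after the job is handed in, with the robot touching nothing.
Of pad_a, pad_b, pad_c, pad_d only 2 to 3 are there at a start; the rules pass over those that are not, and their reading is None.
Of pad_e, pad_f only 1 to 1 are there at a start; the rules pass over those that are not, and their reading is None.
At some moment in a run one of pad_e, pad_f may be knocked a few centimetres aside while the robot is not near it.
It also fails if it takes over 210 s, if anything falls off the work surface, if the arm or the gripper's body presses on something with over 40 N, if the wrist force passes 120 N, or if a joint passes its speed limit or range.

## Working session

There is one attempt and no reset: what is moved stays moved. The work goes in short steps, Python scripts to look and compute and a shell command to move; the robot and the scene stay as the last step left them, time stands still between calls to the robot, and variables do not carry over. Pictures are saved under pics/ and viewed, and the job is handed in when it is done.

```bash
ls; mkdir -p pics
python3 - <<'E'
from workcell import env
import cv2
print(env.get_state())
for n in("scene","top"):
    c=env.read_camera(n); cv2.imwrite(f"pics/{n}0.png",c["color"]); print(n,c["mtx"].tolist(),c["view"].round(4).tolist())
E
```

```text
pics
{'clock': 0.0, 'joint_pos': array([-1.42160951e+00,  3.13970530e-01,  4.49896159e-02,  1.30359933e+00,
       -1.23470796e-05,  1.43121110e+00]), 'qvel': array([-1.47144898e-05,  1.53840270e-03, -1.04233765e-03,  4.97247102e-04,
       -1.09828692e-03, -3.15350000e-04]), 'tau': array([ 4.15307450e-04, -4.80626535e+01,  2.98534101e+01,  1.93835283e-02,
       -9.82190841e-05, -1.46018374e-05]), 'tcp_pos': array([ 0.1636652 , -0.55068786,  0.23043021]), 'orientation': array([-8.91919631e-04,  9.89594040e-01,  1.43884815e-01, -1.04555612e-05]), 'wrist_force': array([ 0.45920367, -0.42114049, -0.29527651]), 'ft_torque': array([-0.01415495, -0.05112136, -0.01522317]), 'finger_gap': 0.08574534601586233}
scene [[440.9135175847061, 0.0, 322.3865613541009], [0.0, 440.9135175847061, 203.7977815571362], [0.0, 0.0, 1.0]] [[-0.8368, -0.5475, -0.0105, 0.4199], [-0.2196, 0.3531, -0.9095, 0.245], [0.5016, -0.7587, -0.4157, 1.0698], [0.0, 0.0, 0.0, 1.0]]
top [[520.8326437592323, 0.0, 320.38260624538], [0.0, 520.8326437592323, 210.5435004094349], [0.0, 0.0, 1.0]] [[0.0303, -0.9995, -0.006, -0.0761], [-0.9364, -0.0263, -0.3499, 0.5576], [0.3496, 0.0163, -0.9368, 1.7034], [0.0, 0.0, 0.0, 1.0]]
```

View pics/scene0.png

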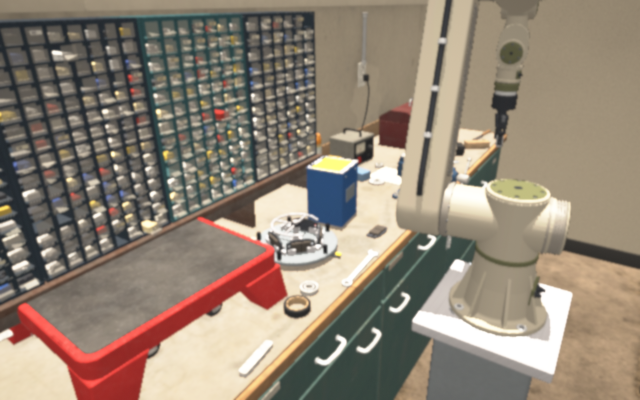

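View pics/top0.png

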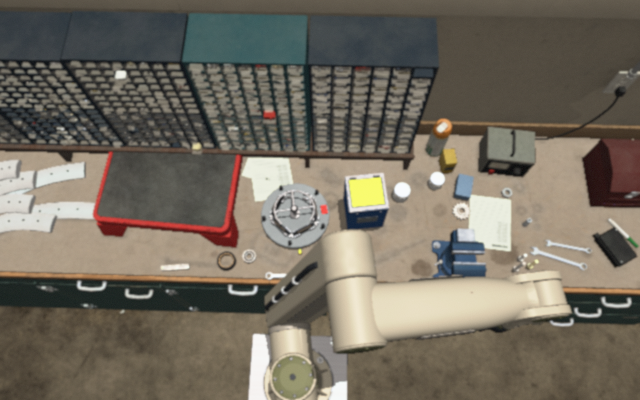

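```bash
cat > h.py <<'E'
from workcell import env
import cv2, numpy as np
def shot(n,crop=None,scale=1,name=None):
    c=env.read_camera(n); im=c["color"]
    if name:
        if crop: x0,y0,x1,y1=crop; im=im[y0:y1,x0:x1]
        im=cv2.resize(im,None,fx=scale,fy=scale,interpolation=cv2.INTER_CUBIC); cv2.imwrite("pics/"+name,im)
    return c
def proj(c,P):
    P=np.atleast_2d(P); q=P@c["view"][:3,:3].T+c["view"][:3,3]; q=q@c["mtx"].T; return q[:,:2]/q[:,2:]
def ray(c,uv):
    R=c["view"][:3,:3];t=c["view"][:3,3]; o=-R.T@t
    d=R.T@np.linalg.solve(c["mtx"],[uv[0],uv[1],1.]); return o,d
def onz(c,uv,z):
    o,d=ray(c,uv); return o+d*(z-o[2])/d[2]
E
python3 - <<'E'
from h import *
ct=shot("top",(230,160,430,280),4,"top1.png"); cs=shot("scene",(230,140,430,340),3,"scene1.png")
for t,z in [("stand",0.01),("carousel",.03),("keeper_gap",.08),("red_bay",.047),("rim_peg",.04),("sound_pad_c",.047),("scrap_box",.1),("opening",.19),("flap",.19),("pad_a_c",.047),("piston_1",.03),("bearing_1",.007),("tape_roll",.01)]:
  for cam,c in(("top",ct),("scene",cs)):
    r=env.boxes_of(cam,t)
    print(t,cam,[(round(d["p"],2),np.round(d["location"],1).tolist(),onz(c,d["location"],z).round(3).tolist()[:2]) for d in r[:7]])
E
```

```text
stand top [(0.63, [250.5, 257.9], [0.408, 0.183]), (0.51, [294.3, 210.6], [0.59, 0.037])]
stand scene [(0.89, [295.7, 223.5], [0.656, -0.076])]
carousel top [(0.79, [295.1, 212.6], [0.575, 0.032])]
carousel scene [(0.72, [306.9, 238.4], [0.546, 0.016])]
keeper_gap top [(0.89, [295.5, 207.9], [0.575, 0.028])]
keeper_gap scene [(0.6, [299.7, 229.5], [0.541, 0.057])]
red_bay top [(0.65, [292.9, 216.7], [0.553, 0.038])]
red_bay scene [(0.78, [309.8, 250.6], [0.482, 0.094])]
rim_peg top [(0.77, [294.7, 214.7], [0.564, 0.033])]
rim_peg scene [(0.75, [305.0, 249.2], [0.504, 0.085])]
sound_pad_c top []
sound_pad_c scene [(0.76, [309.6, 224.3], [0.573, -0.037]), (0.72, [310.2, 246.4], [0.494, 0.074])]
scrap_box top [(0.86, [367.7, 203.1], [0.592, -0.224]), (0.63, [293.9, 214.9], [0.541, 0.031])]
scrap_box scene [(0.71, [331.3, 188.8], [0.6, -0.206])]
opening top [(0.81, [367.6, 201.8], [0.561, -0.216])]
opening scene [(0.62, [333.0, 188.7], [0.481, -0.027])]
flap top [(0.66, [362.4, 192.1], [0.595, -0.199])]
flap scene [(0.82, [331.2, 166.7], [0.583, -0.18]), (0.28, [275.9, 238.9], [0.435, 0.289])]
pad_a_c top []
pad_a_c scene [(0.65, [297.7, 237.4], [0.554, 0.05])]
piston_1 top [(0.66, [400.3, 193.6], [0.66, -0.348])]
piston_1 scene [(0.75, [378.8, 227.8], [0.395, -0.159]), (0.72, [308.7, 247.5], [0.511, 0.058])]
bearing_1 top [(0.42, [249.5, 259.0], [0.405, 0.187])]
bearing_1 scene [(0.6, [300.4, 229.4], [0.622, -0.055]), (0.47, [309.3, 289.1], [0.413, 0.197])]
tape_roll top [(0.53, [227.1, 255.6], [0.414, 0.267])]
tape_roll scene [(0.82, [296.8, 307.8], [0.392, 0.278])]
```

```bash
python3 -m pendant '[[[0,0,0],0,-1]]'
```

```text
clock: 1.62
tcp_pos: [0.1637, -0.5512, 0.2313]
orientation: [0.0, 0.99, 0.144, -0.0]
wrist_force: [-1.1, -0.9, -0.6]
finger_gap: 0.0853
```

View pics/top1.png

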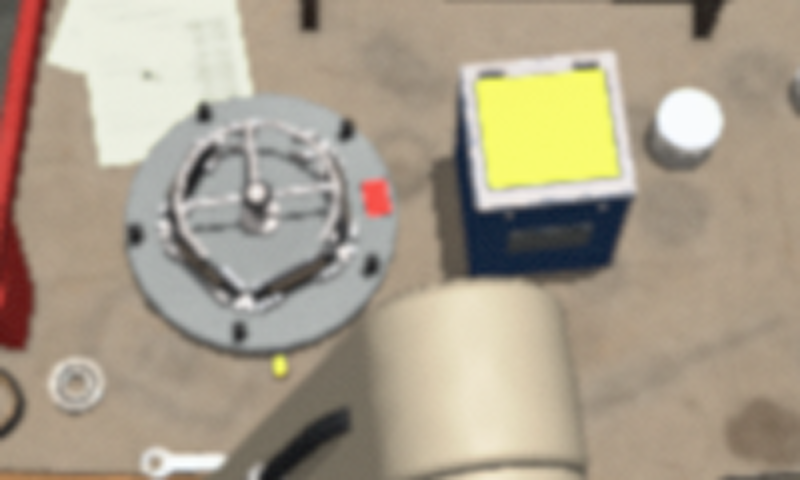

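View pics/scene1.png

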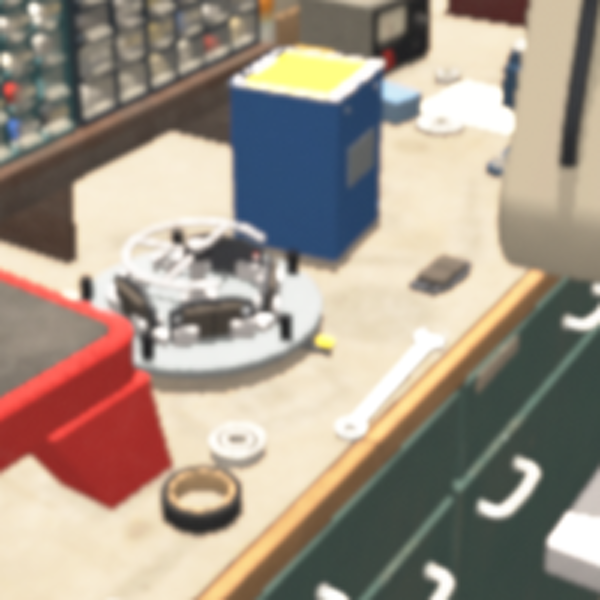

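```bash
cat > car.py <<'E'
from h import *
from scipy.optimize import least_squares
def blobs(c,mask,amin,amax):
    n,l,s,ce=cv2.connectedComponentsWithStats(mask.astype(np.uint8)); return [(s[i,4],ce[i]) for i in range(1,n) if amin<=s[i,4]<=amax]
E
python3 - <<'E'
from car import *
ct=shot("top"); im=ct["color"].astype(int)
m=(im.max(2)<60); m[:, :255]=0; m[:,340:]=0; m[:170]=0;m[260:]=0
for a,ce in blobs(ct,m,1,60): print(a,ce.round(2),onz(ct,ce,.042)[:2].round(4))
b,g,r=im[...,0],im[...,1],im[...,2]
print("yellow tip/flap")
m=(r>170)&(g>170)&(b<120)
for a,ce in blobs(ct,m,2,3000): print(a,ce.round(2),onz(ct,ce,.012)[:2].round(4),onz(ct,ce,.19)[:2].round(4))
m=(r>180)&(g<90)&(b<90)
for a,ce in blobs(ct,m,2,300): print("red",a,ce.round(2),onz(ct,ce,.026)[:2].round(4))
# post
uv=[257/4+230,193/4+160]; print(onz(ct,uv,.084))
cs=shot("scene"); ims=cs["color"].astype(int); b,g,r=ims[...,0],ims[...,1],ims[...,2]
m=(r>170)&(g>170)&(b<120)
for a,ce in blobs(cs,m,2,3000): print("sc",a,ce.round(2),onz(cs,ce,.012)[:2].round(4),onz(cs,ce,.19)[:2].round(4))
m=(ims.max(2)<70); m[:, :250]=0; m[:,340:]=0; m[:205]=0;m[270:]=0
for a,ce in blobs(cs,m,1,90): print(a,ce.round(2),onz(cs,ce,.042)[:2].round(4))
for t in("pad_e_c","pad_f_c"):
  for cam,c in(("top",ct),("scene",cs)):
    for d in env.cut_out(cam,t): print(t,cam,d["p"],d["location"],d["region"].sum(),onz(c,d["location"],.006)[:2])
E
```

```text
4 [280.5 188.5] [0.663  0.0891]
2 [316.  192.5] [ 0.6509 -0.0407]
1 [281. 198.] [0.6258 0.0852]
11 [278.36 203.45] [0.6044 0.0935]
4 [263.5 218.5] [0.5454 0.1431]
2 [311.5 224. ] [ 0.5296 -0.0288]
4 [322.5 226.5] [ 0.5213 -0.0681]
2 [286.5 231.5] [0.4991 0.0585]
1 [305. 230.] [ 0.5065 -0.0066]
3 [295.67 232.67] [0.4957 0.0259]
3 [289.33 242.67] [0.4583 0.0464]
yellow tip/flap
3 [447. 122.] [ 0.9735 -0.5389] [ 0.869  -0.4939]
115 [449.77 155.62] [ 0.8284 -0.5414] [ 0.7383 -0.4962]
812 [366.31 191.51] [ 0.6724 -0.2255] [ 0.598  -0.2118]
16 [299.5 251. ] [0.4376 0.0111] [0.3867 0.0011]
red 12 [268.42 113.58] [0.9841 0.1558]
red 24 [323.5  209.21] [ 0.5929 -0.0696]
red 7 [228.29 234.57] [0.4869 0.2664]
[0.5717391  0.03233609 0.084     ]
sc 3 [201.67 102.33] [ 2.4017 -1.2826] [ 1.7185 -0.679 ]
sc 7 [237.71 107.  ] [ 2.0595 -1.2995] [ 1.4686 -0.6914]
sc 6 [  0.33 113.5 ] [ 3.3136 -0.3279] [2.3844 0.0181]
sc 6 [229.17 131.83] [ 1.6473 -0.7895] [ 1.1675 -0.319 ]
sc 2 [318.  133.5] [ 1.1976 -1.0195] [ 0.8391 -0.4869]
sc 26 [165.35 153.65] [ 1.6324 -0.3367] [1.1566 0.0117]
sc 8 [208.88 151.88]
[... 450 characters left out ...]
1946 0.2847]
sc 3 [363. 279.] [0.3153 0.0906] [0.1948 0.3238]
sc 35 [335. 307.] [0.3158 0.2291] [0.1952 0.4249]
sc 3 [315. 327.] [0.3162 0.3136] [0.1955 0.4866]
sc 9 [256. 386.] [0.317  0.5119] [0.196  0.6314]
sc 16 [244.5  396.12] [0.3193 0.5414] [0.1977 0.653 ]
1 [289. 219.] [ 0.6553 -0.0403]
89 [305.17 224.13] [ 0.5907 -0.0384]
12 [327.17 226.  ] [ 0.5256 -0.0642]
9 [258.44 236.22] [0.6631 0.0994]
5 [272.4 242.2] [0.6052 0.1054]
3 [279.33 245.  ] [0.5781 0.1075]
26 [301.   247.65] [0.5168 0.0866]
11 [324.55 248.27] [0.4586 0.0541]
15 [278.6  254.93] [0.5458 0.1516]
pad_f_c scene 0.67 [306.2, 249.2] 1554 [0.53544565 0.03614737]
pad_f_c scene 0.5 [379.4, 228.3] 183 [ 0.41142944 -0.19844468]
```

```bash
cat >> car.py <<'E'
def dark_centroid(im,uv,r=3.5,thr=110):
    g=im.astype(float).max(2); yy,xx=np.mgrid[0:g.shape[0],0:g.shape[1]]
    uv=np.array(uv,float)
    for _ in range(4):
        w=np.clip(thr-g,0,None)*(np.hypot(xx-uv[0],yy-uv[1])<r)
        if w.sum()<1e-6: return None
        uv=np.array([(w*xx).sum(),(w*yy).sum()])/w.sum()
    return uv
def fitcar(obs,x0,free_center=True):
    # obs list of (cam, uv, k): peg k at angle phi+72k ; height .04
    def pegs(p,k): a=p[2]+np.radians(72*k); return np.array([p[0]+.112*np.cos(a),p[1]+.112*np.sin(a),.040])
    f=lambda p: np.concatenate([(proj(c,pegs(p,k))[0]-uv) for c,uv,k in obs])
    r=least_squares(f,x0,loss="soft_l1"); return r.x,f(r.x).reshape(-1,2)
E
python3 - <<'E'
from car import *
ct=shot("top");cs=shot("scene",(240,190,350,280),7,"scene2.png")
p=np.array([.569,.033,np.radians(-77+36)])
for it in range(3):
    obs=[]
    for nm,c in(("top",ct),("scene",cs)):
        for k in range(5):
            a=p[2]+np.radians(72*k); uv0=proj(c,[p[0]+.112*np.cos(a),p[1]+.112*np.sin(a),.04])[0]
            uv=dark_centroid(c["color"],uv0)
            if uv is not None and np.hypot(*(uv-uv0))<4: obs.append((c,uv,k)); 
    p,res=fitcar(obs,p)
    print(p[:2].round(4),np.degrees(p[2]).round(2),len(obs)); 
print(res.round(1).tolist())
im=cv2.resize(ct["color"],None,fx=4,fy=4,interpolation=cv2.INTER_CUBIC)
def dot(P,col):
    u=proj(ct,P)[0]; cv2.circle(im,tuple(int(v*4+2) for v in u),3,col,-1)
for z,r in((.052,.112),):
  for k in range(5):
    a=p[2]+np.radians(72*k); dot([p[0]+r*np.cos(a),p[1]+r*np.sin(a),z],(0,0,255))
    a-=np.radians(36); 
    for s in(-.042,0,.042): dot([p[0]+.07*np.cos(a)-s*np.sin(a),p[1]+.07*np.sin(a)+s*np.cos(a),.068],(0,255,0))
dot([*p[:2],.086],(255,0,255))
cv2.imwrite("pics/top2.png",im[640:1120,920:1720])
E
```

```text
[0.5713 0.0356] -42.29 10
[0.5713 0.0356] -42.29 10
[0.5713 0.0356] -42.29 10
[[-0.4, -0.5], [-0.5, -0.8], [-0.2, -0.5], [-0.4, -0.4], [-0.3, -0.6], [0.5, 0.9], [0.5, -0.7], [0.5, -0.0], [0.6, -0.5], [0.4, 0.4]]
```

View pics/top2.png

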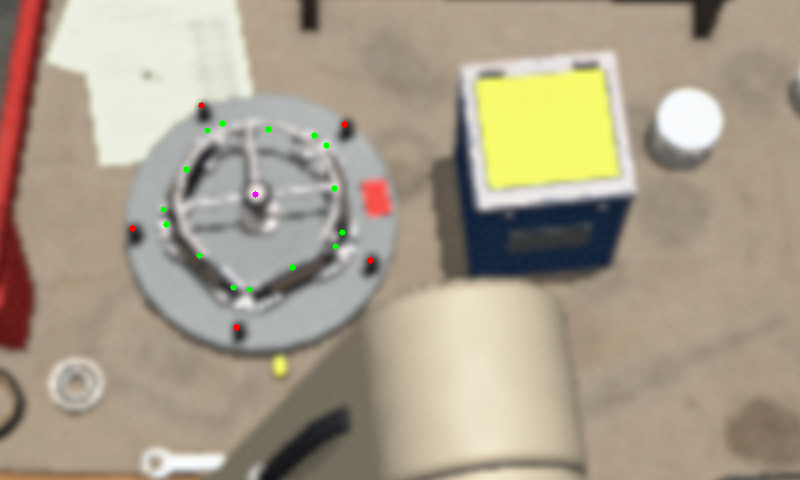

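View pics/scene2.png

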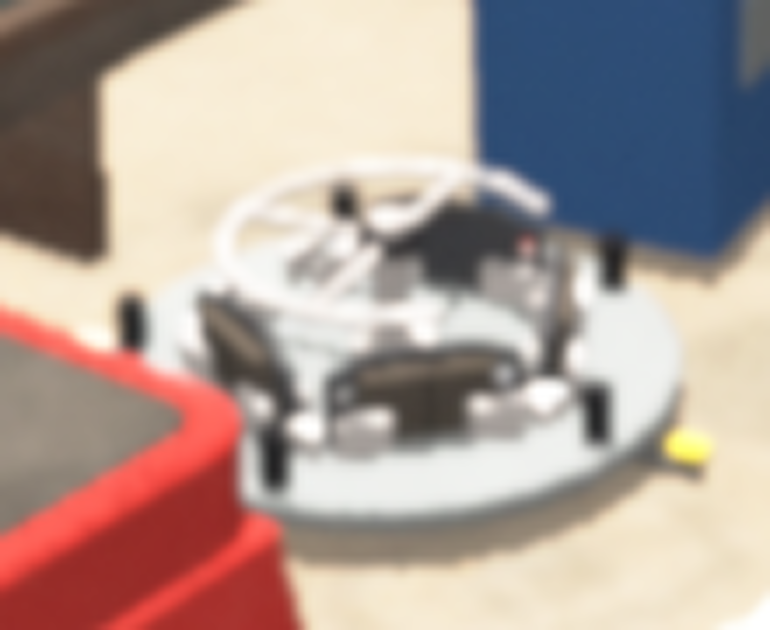

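Run:
```python
from car import *
ct=shot("top");cs=shot("scene")
for nm,c in(("top",ct),("scene",cs)):
    p=np.array([.5713,.0356,np.radians(-42.3)]); obs=[]
    for k in range(5):
        a=p[2]+np.radians(72*k); uv0=proj(c,[p[0]+.112*np.cos(a),p[1]+.112*np.sin(a),.04])[0]
        obs.append((c,dark_centroid(c["color"],uv0),k))
    p,res=fitcar(obs,p)
    im=c["color"].astype(float); b,g,r=im[...,0],im[...,1],im[...,2]
    w=np.clip((r+g)/2-b-40,0,None); uv=proj(c,[.438,.014,.01])[0]
    yy,xx=np.mgrid[0:400,0:640]; w=w*(np.hypot(xx-uv[0],yy-uv[1])<6); uv=np.array([(w*xx).sum(),(w*yy).sum()])/w.sum()
    t=onz(c,uv,.010)
    d=t[:2]-p[:2]
    print(nm,p[:2].round(4),np.degrees(p[2]).round(2),t.round(4),np.hypot(*d).round(4),np.degrees(np.arctan2(d[1],d[0])).round(2)%360, abs(res).max().round(2))
# flap
for nm,c in(("top",ct),("scene",cs)):
    im=c["color"].astype(int); b,g,r=im[...,0],im[...,1],im[...,2]
    m=((r>150)&(g>150)&(b<150)).astype(np.uint8); m2=np.zeros_like(m); u=proj(c,[.59,-.2,.19])[0].astype(int); m2[u[1]-35:u[1]+35,u[0]-35:u[0]+35]=1; m&=m2
    n,l,s,ce=cv2.connectedComponentsWithStats(m); i=1+s[1:,4].argmax(); cs_=cv2.findContours((l==i).astype(np.uint8),0,1)[0][0]
    q=cv2.approxPolyDP(cs_,4,True)[:,0]; print(nm,"flap",s[i,4],onz(c,ce[i],.19)[:2].round(4),[onz(c,v,.19)[:2].round(3).tolist() for v in q])
    # loose pad
    for t in("pad_e_c",):
      print([(d["p"],d["location"],int(d["region"].sum()),onz(c,d["location"],.006)[:2].round(3).tolist()) for d in env.cut_out(nm,t)])
```

```text
top [0.5692 0.0342] -42.33 [0.4377 0.0113 0.01  ] 0.1335 189.9 0.27
scene [0.5725 0.0366] -42.22 [0.4398 0.0133 0.01  ] 0.1348 189.98 0.95
top flap 1020 [ 0.6816 -0.2053] [[0.71, -0.078], [0.688, -0.079], [0.641, -0.137], [0.66, -0.14], [0.674, -0.268], [0.623, -0.281], [0.635, -0.311], [0.709, -0.313]]
[]
scene flap 231 [ 0.5963 -0.2049] [[0.629, -0.16], [0.551, -0.175], [0.56, -0.248], [0.654, -0.239]]
[]
```

```bash
python3 -m pendant '[[[0.91,-0.98,0],0,0.15],[[0.91,-0.98,0],0,0.15],[[0.91,-0.98,0],0,0.15],[[0.91,-0.98,0],0,0.15],[[0.91,-0.98,0],0,0.15],[[0.91,-0.98,0],0,0.15],[[0.91,-0.98,0],0,0.15],[[0.91,-0.98,0],0,0.15],[[0.91,-0.98,0],0,0.15],[[0.91,-0.98,0],0,0.15],[[0.91,-0.98,0],0,0.15],[[0.91,-0.98,0],0,0.15]]' 30
python3 -m pendant '[[[0.91,-0.98,0],0,0.15],[[0.91,-0.98,0],0,0.15],[[0.91,-0.98,0],0,0.15],[[0.91,-0.98,0],0,0.15],[[0.91,-0.98,0],0,0.15],[[0.91,-0.98,0],0,0.15],[[0.91,-0.98,0],0,0.15],[[0.91,-0.98,0],0,0.15],[[0.91,-0.98,0],0,0.15],[[0.91,-0.98,0],0,0.15],[[0.91,-0.98,0],0,0.15],[[0.91,-0.98,0],0,0.15]]'
python3 -m pendant '[[[0,0,0],-1,0.15],[[0,0,0],-1,0.15],[[0,0,0],-1,0.15],[[0,0,0],-1,0.15],[[0,0,0],-1,0.15],[[0,0,0],-1,0.15],[[0,0,0],-1,0.15],[[0,0,0],-1,0.15],[[0,0,0],-1,0.15],[[0,0,0],-1,0.15],[[0,0,0],-1,0.15],[[0,0,0],-1,0.15]]'
python3 -m pendant '[[[0,0,0],-1,0.15],[[0,0,0],-1,0.15],[[0,0,0],-1,0.15],[[0,0,0],-1,0.15],[[0,0,0],-1,0.15],[[0,0,0],-1,0.15],[[0,0,0],-1,0.15],[[0,0,0],-1,0.15],[[0,0,0],-1,0.15],[[0,0,0],-1,0.15],[[0,0,0],-1,0.15],[[0,0,0],-1,0.15]]'
```

```text
clock: 3.72
tcp_pos: [0.3065, -0.2628, 0.2315]
orientation: [0.0, 0.99, 0.144, 0.0]
wrist_force: [0.7, -0.3, 0.5]
finger_gap: 0.0362
clock: 5.22
tcp_pos: [0.4489, 0.0249, 0.2314]
orientation: [0.0, 0.99, 0.144, 0.0]
wrist_force: [-0.6, 1.0, -0.6]
finger_gap: 0.0363
clock: 6.72
tcp_pos: [0.4485, 0.0241, 0.2314]
orientation: [0.0, 0.715, 0.699, 0.0]
wrist_force: [-0.6, -0.4, -0.1]
finger_gap: 0.0363
clock: 8.22
tcp_pos: [0.4485, 0.0241, 0.2314]
orientation: [0.0, 0.167, 0.986, -0.0]
wrist_force: [-0.9, 0.7, -0.1]
finger_gap: 0.0364
```

```bash
cat > tw.py <<'E'
import sys,numpy as np
from workcell import env
def go(x,y,z,yaw=None):
    s=env.get_state(); w,a,b,c=s["orientation"]; p=s["tcp_pos"]
    R=np.array([[1-2*(b*b+c*c),2*(a*b-w*c),2*(a*c+w*b)],[2*(a*b+w*c),1-2*(a*a+c*c),2*(b*c-w*a)],[2*(a*c-w*b),2*(b*c+w*a),1-2*(a*a+b*b)]])
    yy=np.degrees(np.arctan2(R[1,1],R[0,1]))
    d=R.T@(np.array([x,y,z])-p)/.02
    print("tcp",p.round(4),"yaw_y",yy.round(1),"units(now axes)",d.round(2), "turn units",None if yaw is None else round(-(yaw-yy)/6,2),"f",s["wrist_force"].round(1),"gap",round(s["finger_gap"],4),"t",round(s["clock"],2))
    if yaw is not None:
        t=np.radians(yaw); Y=np.array([np.cos(t),np.sin(t),0]); X=np.array([-np.sin(t),np.cos(t),0]) # y=x rot -90
        dd=(np.array([x,y,z])-p)/.02; print("  after turn:",round(dd@X,2),round(dd@Y,2),round(-dd[2],2))
if __name__=="__main__": go(*map(float,sys.argv[1:]))
E
python3 tw.py .4595 .0477 .036 83.7
```

```text
tcp [0.4485 0.0241 0.2314] yaw_y 70.7 units(now axes) [-0.13  1.3   9.77] turn units -2.16 f [-0.9  0.7 -0.1] gap 0.0364 t 8.22
  after turn: -0.42 1.23 9.77
```

```bash
python3 -m pendant '[[[0,0,0],-0.72,0.15],[[0,0,0],-0.72,0.15],[[0,0,0],-0.72,0.15],[[-0.21,0.61,0],0,0.15],[[-0.21,0.62,0],0,0.15],[[0,0,1],0,0.15],[[0,0,1],0,0.15],[[0,0,1],0,0.15],[[0,0,1],0,0.15],[[0,0,1],0,0.15],[[0,0,1],0,0.15]]'
python3 - <<'E'
from h import *
shot("top",(230,160,430,280),4,"top3.png"); shot("scene",(240,160,400,280),5,"scene3.png")
E
```

```text
clock: 9.6
tcp_pos: [0.4601, 0.0485, 0.1106]
orientation: [0.0, 0.057, 0.998, 0.0]
wrist_force: [0.1, -0.4, -0.0]
finger_gap: 0.0362
```

View pics/scene3.png

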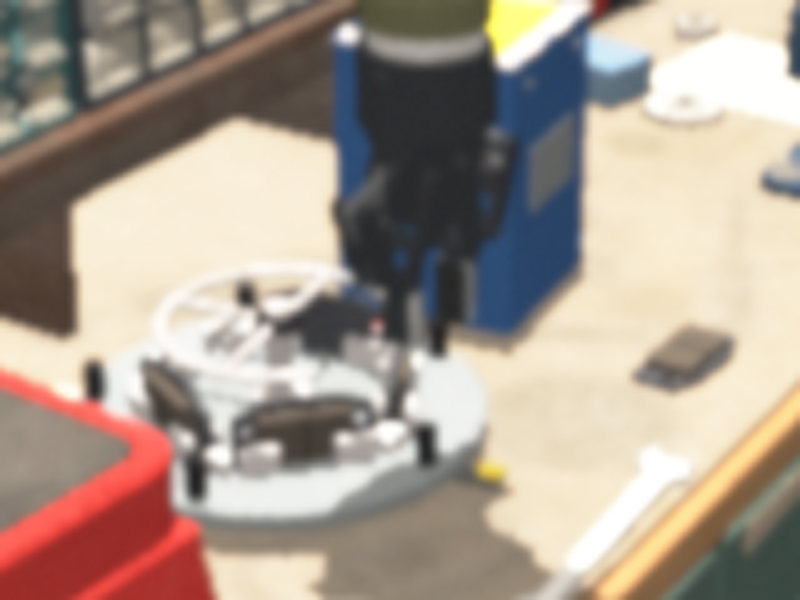

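View pics/top3.png

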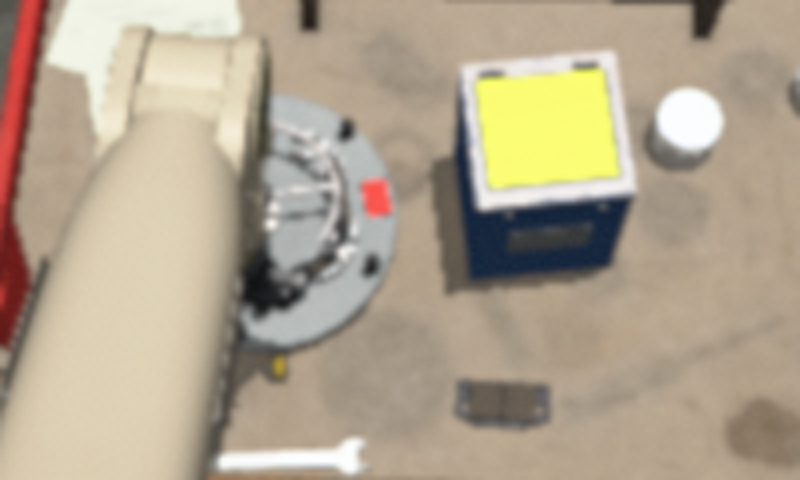

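```bash
python3 -m pendant '[[[0,0,0.92],0,0.15],[[0,0,0.92],0,0.15],[[0,0,0.92],0,0.15],[[0,0,0.92],0,0.15],[[0,0,0],0,0.6],[[0,0,0],0,0.8],[[0,0,0],0,0.8],[[0,0,0],0,0.8]]' 20; python3 tw.py .4595 .0477 .036 83.7
```

```text
clock: 10.7
tcp_pos: [0.4596, 0.0478, 0.0379]
orientation: [0.0, 0.057, 0.998, 0.0]
wrist_force: [-0.8, 1.6, -4.7]
finger_gap: 0.0124
tcp [0.4596 0.0478 0.0379] yaw_y 83.5 units(now axes) [ 0.   -0.01  0.1 ] turn units -0.03 f [-0.8  1.6 -4.7] gap 0.0124 t 10.7
  after turn: 0.0 -0.01 0.1
```

```bash
python3 -m pendant '[[[0,0,0],0,0.8],[[-0.02,0.485,0],0.82,0.8],[[-0.02,0.485,0],0.82,0.8],[[-0.02,0.485,0],0.82,0.8],[[-0.02,0.485,0],0.82,0.8],[[0,0,0],0,0.8]]'; python3 tw.py .4708 .085 .036 63.9;python3 - <<'E'
from h import *
shot("top",(230,160,430,280),4,"top4.png"); shot("scene",(240,160,400,280),5,"scene4.png")
E
```

```text
clock: 11.45
tcp_pos: [0.4703, 0.0853, 0.0379]
orientation: [-0.0, 0.226, 0.974, 0.0]
wrist_force: [-3.2, 2.9, 0.2]
finger_gap: 0.0127
tcp [0.4703 0.0853 0.0379] yaw_y 63.9 units(now axes) [-0.03 -0.    0.09] turn units 0.01 f [-3.2  2.9  0.2] gap 0.0127 t 11.45
  after turn: -0.03 -0.0 0.09
```

View pics/scene4.png

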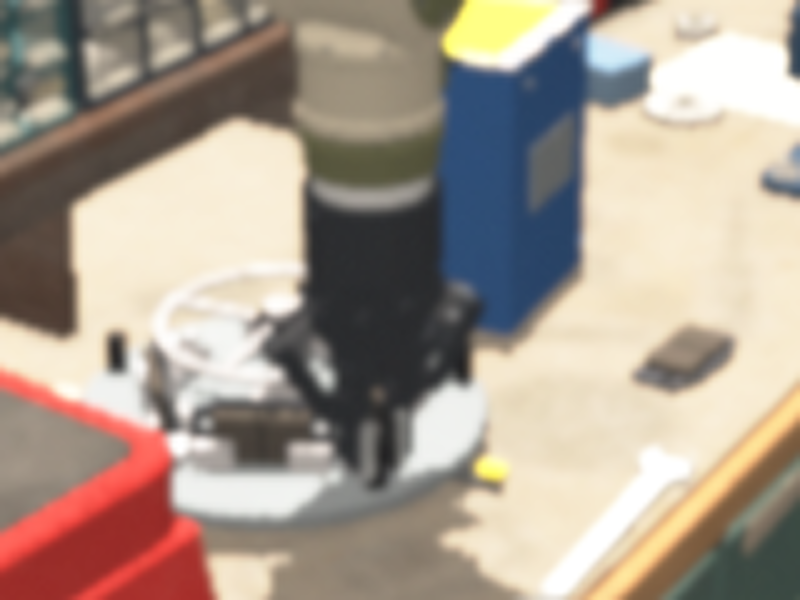

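View pics/top4.png

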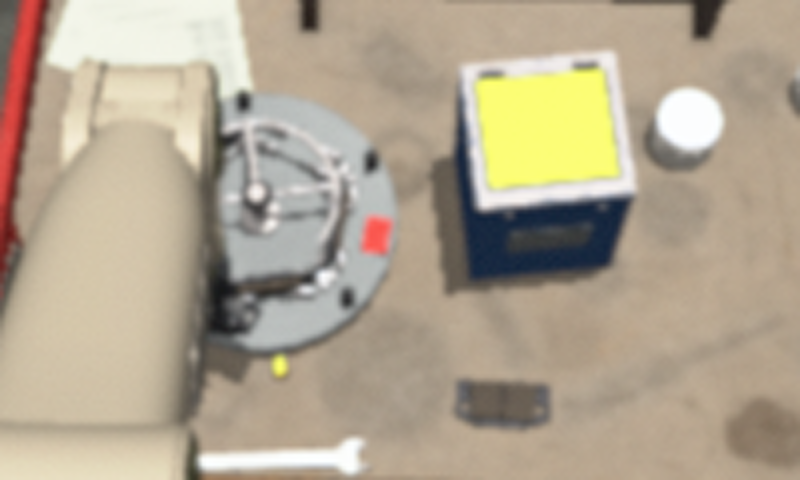

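```bash
python3 -m pendant '[[[0,0,0],0,0.15],[[0,0,0],0,0.15],[[0,0,-1],0,0.15],[[0,0,-1],0,0.15],[[0,0,-1],0,0.15],[[0,0,-1],0,0.15],[[0,0,-1],0,0.15]]' 40; python3 -m pendant '[[[0,0,0],1,0.15],[[0,0,0],1,0.15],[[0,0,0],1,0.15],[[0,0,0],1,0.15],[[0,0,0],1,0.15],[[0,0,0],1,0.15],[[0,0,0],1,0.15],[[0,0,0],1,0.15],[[0,0,0],1,0.15]]'
python3 tw.py .5018 .0234 .038 9.9
```

```text
clock: 12.42
tcp_pos: [0.471, 0.0842, 0.1387]
orientation: [0.001, 0.227, 0.974, -0.0]
wrist_force: [0.8, 0.3, 0.3]
finger_gap: 0.0366
clock: 13.55
tcp_pos: [0.471, 0.0842, 0.138]
orientation: [0.001, 0.645, 0.764, 0.0]
wrist_force: [-0.2, -0.3, -0.0]
finger_gap: 0.0365
tcp [0.471  0.0842 0.138 ] yaw_y 9.6 units(now axes) [-3.25  1.    5.  ] turn units -0.05 f [-0.2 -0.3 -0. ] gap 0.0365 t 13.55
  after turn: -3.26 0.99 5.0
```

```bash
python3 -m pendant '[[[-0.82,0.25,0],0,0.15],[[-0.82,0.25,0],0,0.15],[[-0.81,0.25,0],0,0.15],[[-0.81,0.25,0],0,0.15],[[0,0,0.8],0,0.15]]'; python3 tw.py .5018 .0234 .038 9.9;python3 - <<'E'
from h import *
shot("top",(230,160,430,280),4,"top5.png"); shot("scene",(240,160,400,280),5,"scene5.png")
E
```

```text
clock: 14.18
tcp_pos: [0.5035, 0.0218, 0.1225]
orientation: [0.001, 0.645, 0.764, 0.001]
wrist_force: [-0.0, 0.3, -0.3]
finger_gap: 0.0364
tcp [0.5035 0.0218 0.1225] yaw_y 9.7 units(now axes) [ 0.1  -0.09  4.22] turn units -0.03 f [-0.   0.3 -0.3] gap 0.0364 t 14.18
  after turn: 0.1 -0.07 4.22
```

View pics/scene5.png

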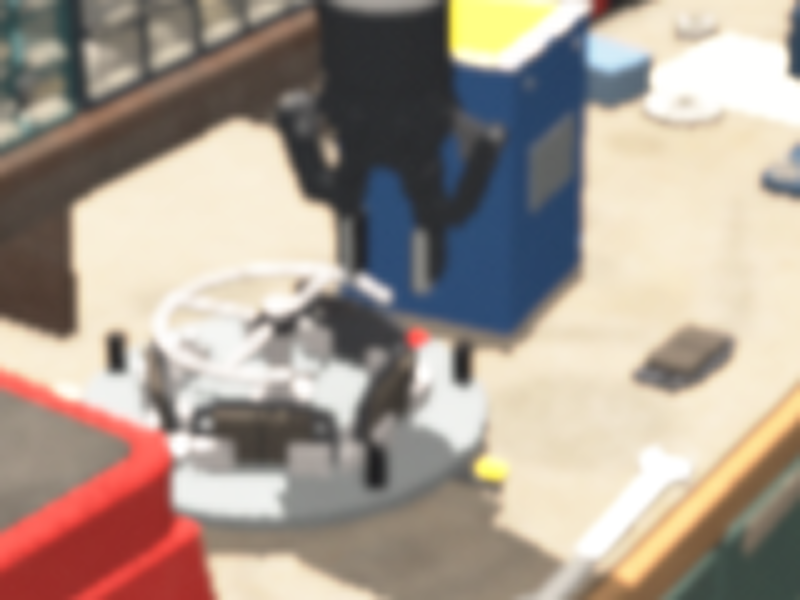

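```bash
python3 -m pendant '[[[0.1,-0.09,1],0,0.15],[[0,0,1],0,0.15],[[0,0,1],0,0.15],[[0,0,1],0,0.15],[[0,0,0.22],0,0.15],[[0,0,0],0,1],[[0,0,0],0,1],[[0,0,0],0,1],[[0,0,0],0,1],[[0,0,0],0,1]]' 50; python3 tw.py .5018 .0234 .038 9.9;python3 - <<'E'
from h import *
shot("scene",(240,160,400,280),5,"scene6.png")
E
```

```text
clock: 15.52
tcp_pos: [0.5018, 0.0256, 0.0387]
orientation: [0.002, 0.644, 0.765, 0.002]
wrist_force: [5.0, 0.7, -0.7]
finger_gap: 0.0109
tcp [0.5018 0.0256 0.0387] yaw_y 9.9 units(now axes) [-0.11 -0.02  0.03] turn units -0.01 f [ 5.   0.7 -0.7] gap 0.0109 t 15.53
  after turn: -0.11 -0.02 0.03
```

View pics/scene6.png

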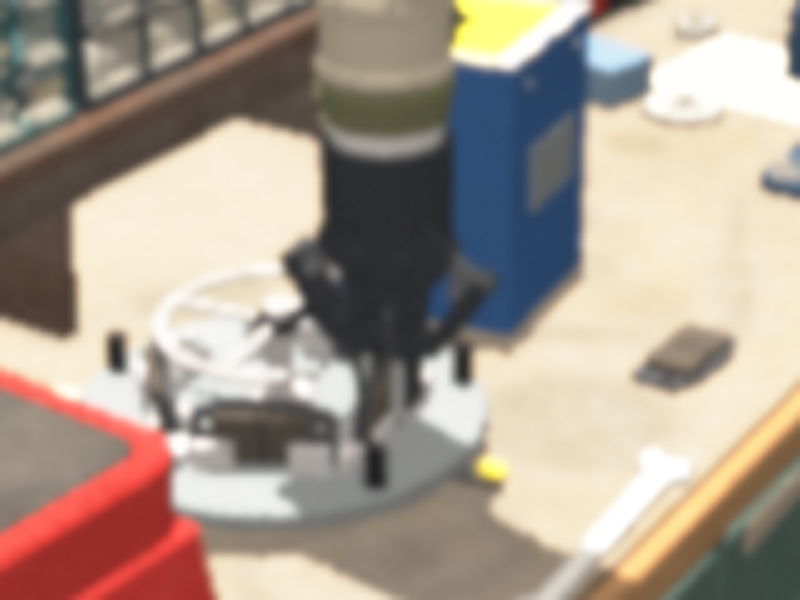

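```bash
python3 -m pendant '[[[0,0,-0.5],0,1],[[0,0,-1],0,1],[[0,0,-1],0,1],[[0,0,-1],0,1],[[0,0,-1],0,1],[[0,0,-1],0,1],[[0,0,-1],0,1],[[0,0,-1],0,1],[[0,0,-1],0,1],[[0,0,-1],0,1],[[0,0,0],0,1]]'
python3 - <<'E'
from h import *
ct=shot("top",(230,160,430,280),4,"top7.png"); cs=shot("scene",(240,80,400,280),3,"scene7.png")
for nm,c,uv in(("top",ct,(366,191)),("scene",cs,(337,165))):
    im=c["color"].astype(int); b,g,r=im[...,0],im[...,1],im[...,2]
    m=((r>150)&(g>150)&(b<140)).astype(np.uint8); 
    n,l,s,ce=cv2.connectedComponentsWithStats(m); i=l[uv[1],uv[0]]
    print(nm,i,s[i],onz(c,ce[i],.19)[:2].round(4))
    ys,xs=np.nonzero(l==i); P=np.array([onz(c,(x,y),.19)[:2] for x,y in zip(xs,ys)]).astype(np.float32)
    print(cv2.minAreaRect(P*1000))
E
python3 tw.py .59 -.208 .225 9.9
```

```text
clock: 16.95
tcp_pos: [0.4995, 0.0254, 0.2289]
orientation: [0.001, 0.644, 0.765, 0.001]
wrist_force: [-0.0, 0.6, -0.4]
finger_gap: 0.0109
top 152 [349 177  36  30 868] [ 0.5976 -0.2115]
((598.7197265625, -211.4285888671875), (98.89068603515625, 107.85015106201172), 7.002906322479248)
scene 360 [326 156  22  13 121] [ 0.5815 -0.2118]
((584.304443359375, -229.73667907714844), (49.67709732055664, 128.68919372558594), 15.556846618652344)
tcp [0.4986 0.0255 0.2269] yaw_y 9.8 units(now axes) [-12.28   2.51   0.09] turn units -0.01 f [ 0.6  0.3 -1.5] gap 0.0111 t 17.05
  after turn: -12.29 2.49 0.09
```

View pics/scene7.png

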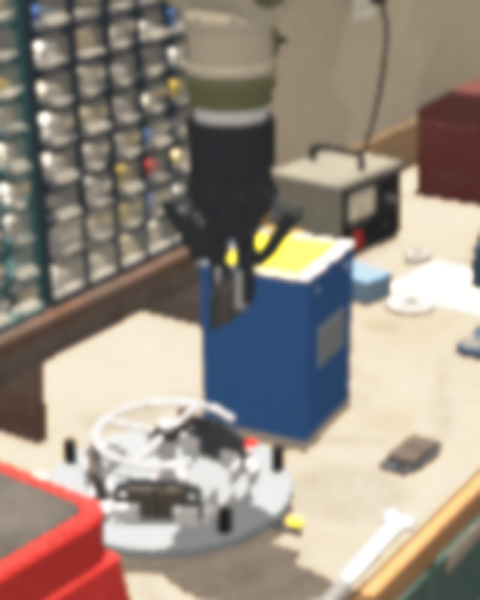

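View pics/top7.png

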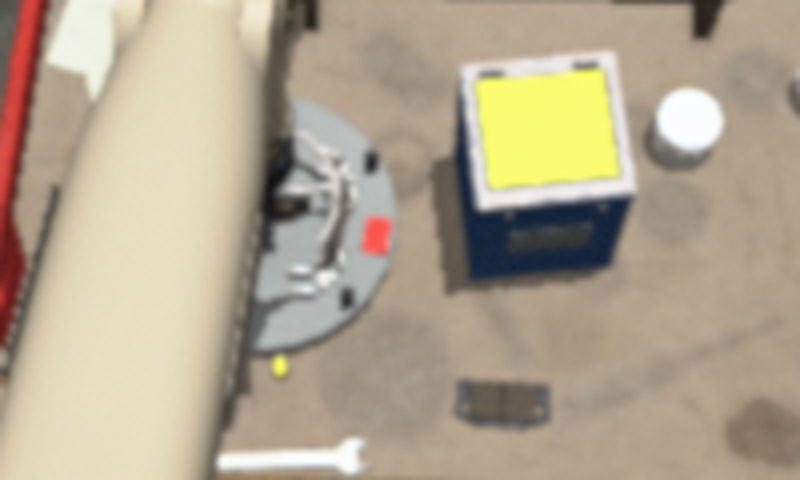

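```bash
python3 -m pendant '[[[-0.97,0.2,-0.02],0.24,1],[[-0.97,0.2,-0.02],0.24,1],[[-0.97,0.2,-0.02],0,1],[[-0.97,0.2,-0.02],0,1],[[-0.97,0.2,-0.02],0,1],[[-0.97,0.2,0],0,1],[[-0.97,0.2,0],0,1],[[-0.97,0.2,0],0,1],[[-0.97,0.2,0],0,1],[[-0.97,0.2,0],0,1],[[-0.97,0.2,0],0,1],[[-0.97,0.2,0],0,1]]'; python3 tw.py .5905 -.21 .135 7
```

```text
clock: 18.55
tcp_pos: [0.5768, -0.2005, 0.2292]
orientation: [0.0, 0.663, 0.749, -0.0]
wrist_force: [0.4, -0.4, -1.7]
finger_gap: 0.0104
tcp [ 0.5768 -0.2005  0.2292] yaw_y 6.9 units(now axes) [-0.55  0.62  4.71] turn units -0.01 f [ 0.4 -0.4 -1.7] gap 0.0104 t 18.55
  after turn: -0.55 0.62 4.71
```

```bash
python3 -m pendant '[[[-0.55,0.62,0],0,1],[[0,0,0.6],0,1],[[0,0,0.6],0,1],[[0,0,0.6],0,1],[[0,0,0.6],0,1]]'; python3 tw.py .5905 -.21 .135 7
python3 - <<'E'
from h import *
shot("top",(300,140,420,260),5,"top8.png"); shot("scene",(270,80,400,250),3,"scene8.png")
E
```

```text
clock: 19.18
tcp_pos: [0.5903, -0.2084, 0.1812]
orientation: [0.001, 0.663, 0.749, 0.0]
wrist_force: [1.9, -0.1, 2.8]
finger_gap: 0.0108
tcp [ 0.5903 -0.2084  0.1812] yaw_y 7.0 units(now axes) [-0.08 -0.    2.31] turn units -0.0 f [ 1.9 -0.1  2.8] gap 0.0108 t 19.18
  after turn: -0.08 -0.0 2.31
```

View pics/scene8.png

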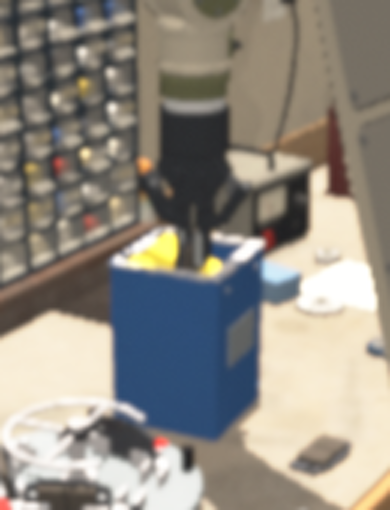

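View pics/top8.png

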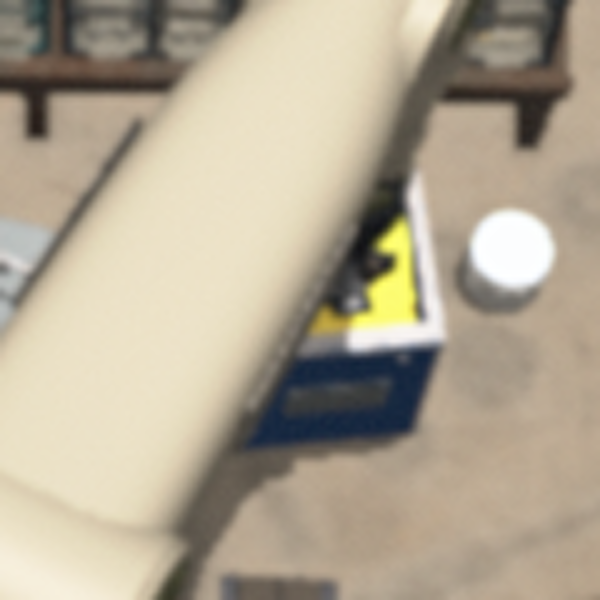

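Flap opening normally with low force. Continue down.

```bash
python3 -m pendant '[[[0,0,0.6],0,1],[[0,0,0.6],0,1],[[0,0,0.6],0,1],[[0,0,0.5],0,1],[[0,0,0],0,1]]'; python3 tw.py .5905 -.21 .135 7
```

```text
clock: 19.9
tcp_pos: [0.5902, -0.2085, 0.1341]
orientation: [-0.0, 0.663, 0.749, 0.0]
wrist_force: [2.2, 0.4, -0.7]
finger_gap: 0.011
tcp [ 0.5902 -0.2085  0.1341] yaw_y 7.0 units(now axes) [-0.07  0.01 -0.04] turn units -0.01 f [ 2.2  0.4 -0.7] gap 0.011 t 19.9
  after turn: -0.07 0.01 -0.04
```

```bash
python3 -m pendant '[[[0,0,0],0,0.3],[[0,0,0],0,0.3],[[0,0,0],0,0.3],[[0,0,0],0,0.3],[[0,0,0],0,0.3],[[0,0,-0.5],0,0.3],[[0,0,-1],0,0.3],[[0,0,-1],0,0.3],[[0,0,-1],0,0.3],[[0,0,-1],0,0.3],[[0,0,0],0,0.3]]'
python3 - <<'E'
from h import *
shot("top",(230,140,430,290),4,"top9.png"); shot("scene",(230,80,400,280),3,"scene9.png")
E
```

```text
clock: 21.28
tcp_pos: [0.5904, -0.209, 0.2264]
orientation: [0.001, 0.663, 0.749, 0.0]
wrist_force: [-0.1, -0.6, -0.1]
finger_gap: 0.0296
```

View pics/scene9.png

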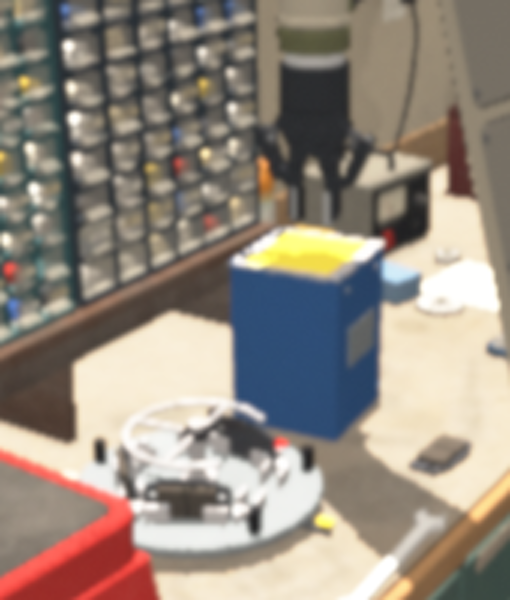

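View pics/top9.png

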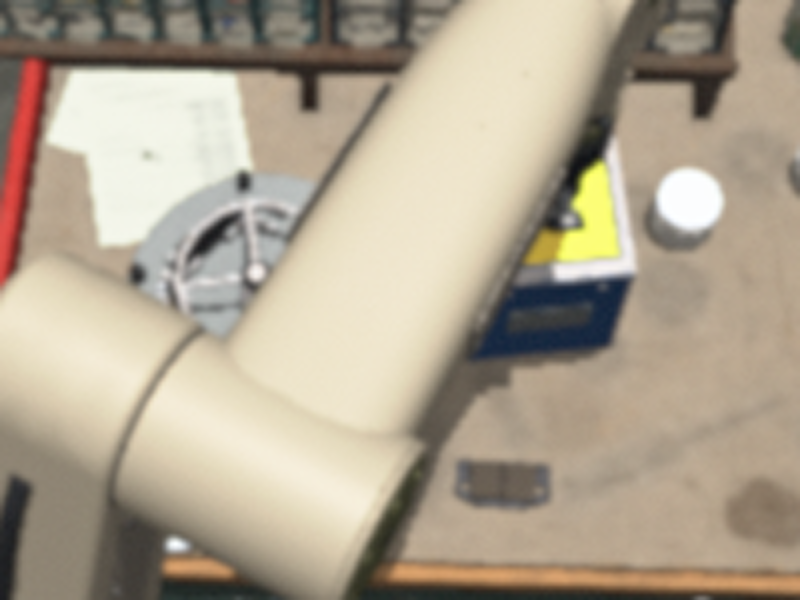

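```bash
cat > padf.py <<'E'
from h import *
import sys
def padf(u0=(356,261),rad=22):
    c=env.read_camera("top"); im=c["color"].astype(float)
    sub=im.max(2); yy,xx=np.mgrid[0:400,0:640]
    near=(np.hypot(xx-u0[0],yy-u0[1])<rad)
    m=((sub<115)&near).astype(np.uint8)
    n,l,s,ce=cv2.connectedComponentsWithStats(m); i=1+s[1:,4].argmax()
    ys,xs=np.nonzero(l==i); P=np.array([onz(c,(x,y),.006)[:2] for x,y in zip(xs,ys)]).astype(np.float32)
    print("top",s[i].tolist(),cv2.minAreaRect(P*1000),P.mean(0))
    sc=env.read_camera("scene")
    for nm,cc in(("top",c),("scene",sc)):
      for t in("pad_f_c",):
        for d in env.cut_out(nm,t): print(nm,d["p"],np.round(d["location"],1),d["region"].sum(),onz(cc,d["location"],.006)[:2].round(4))
    cv2.imwrite("pics/padf.png",cv2.resize(c["color"][230:290,320:400],None,fx=8,fy=8,interpolation=cv2.INTER_CUBIC))
    g=sub[250:272,335:378].astype(int)
    return g
if __name__=="__main__": padf()
E
python3 padf.py
```

```text
top [345, 256, 22, 11, 194] ((408.755859375, -187.58836364746094), (74.28408813476562, 36.04792022705078), 89.98346710205078) [ 0.4100941  -0.18643211]
top 0.83 [355.3 259.8] 292 [ 0.4127 -0.187 ]
```

View pics/padf.png

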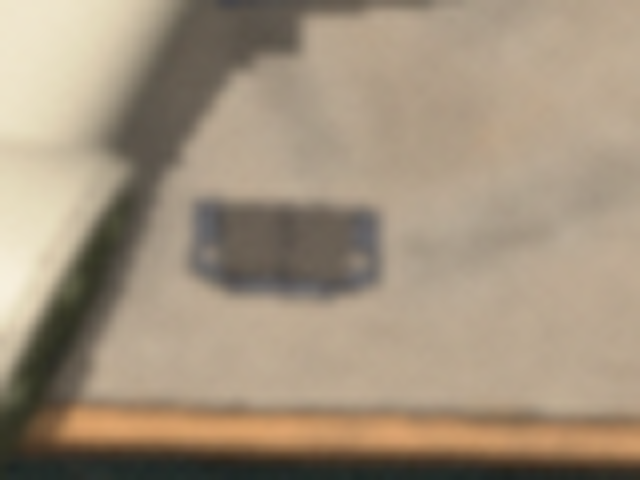

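```bash
python3 - <<'E'
from h import *
c=env.read_camera("top"); print(onz(c,(355.9,261),.008))
E
python3 tw.py .411 -.187 .05 0
```

```text
[ 0.40788929 -0.1890193   0.008     ]
tcp [ 0.5895 -0.2084  0.2243] yaw_y 6.9 units(now axes) [ 2.14 -8.72  8.73] turn units 1.16 f [ 0.3  0.4 -0.3] gap 0.0295 t 21.62
  after turn: 1.07 -8.93 8.71
```

```bash
python3 -m pendant '[[[0,0,0],0.58,-0.3],[[0,0,0],0.58,-0.3],[[0.11,-1,0],0,-0.3],[[0.11,-1,0],0,-0.3],[[0.11,-1,0],0,-0.3],[[0.11,-1,0],0,-0.3],[[0.11,-1,0],0,-0.3],[[0.11,-1,0],0,-0.3],[[0.11,-1,0],0,-0.3],[[0.11,-1,0],0,-0.3],[[0.11,-0.97,0],0,-0.3]]'
python3 -m pendant '[[[0,0,1],0,-0.3],[[0,0,1],0,-0.3],[[0,0,1],0,-0.3],[[0,0,1],0,-0.3],[[0,0,1],0,-0.3],[[0,0,1],0,-0.3],[[0,0,1],0,-0.3],[[0,0,1],0,-0.3]]'
python3 - <<'E'
from h import *
shot("top",(310,200,410,290),7,"top10.png"); shot("scene",(320,150,430,260),5,"scene10.png")
E
python3 tw.py .41 -.188 .0 0
```

```text
clock: 23.0
tcp_pos: [0.4098, -0.1886, 0.225]
orientation: [-0.0, 0.707, 0.707, -0.0]
wrist_force: [0.4, 0.3, 0.6]
finger_gap: 0.0554
clock: 24.0
tcp_pos: [0.4104, -0.1887, 0.0645]
orientation: [-0.0, 0.707, 0.707, -0.0]
wrist_force: [-0.1, -0.3, -0.5]
finger_gap: 0.0558
tcp [ 0.4089 -0.1877  0.0633] yaw_y -0.0 units(now axes) [-0.02  0.07  3.17] turn units -0.0 f [-1.   0.3 -1.2] gap 0.0556 t 24.1
  after turn: -0.02 0.05 3.17
```

View pics/scene10.png

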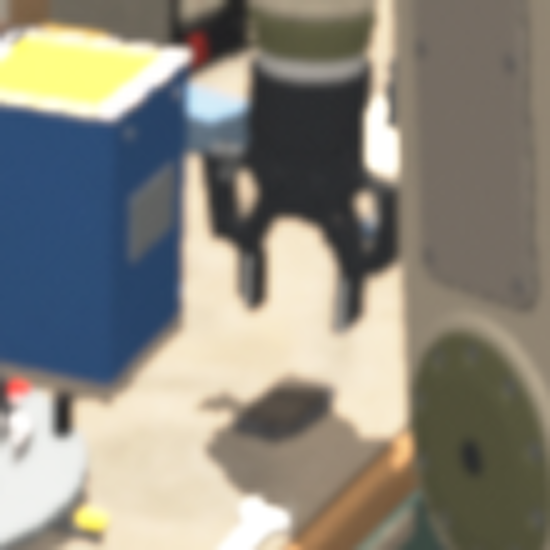

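View pics/top10.png

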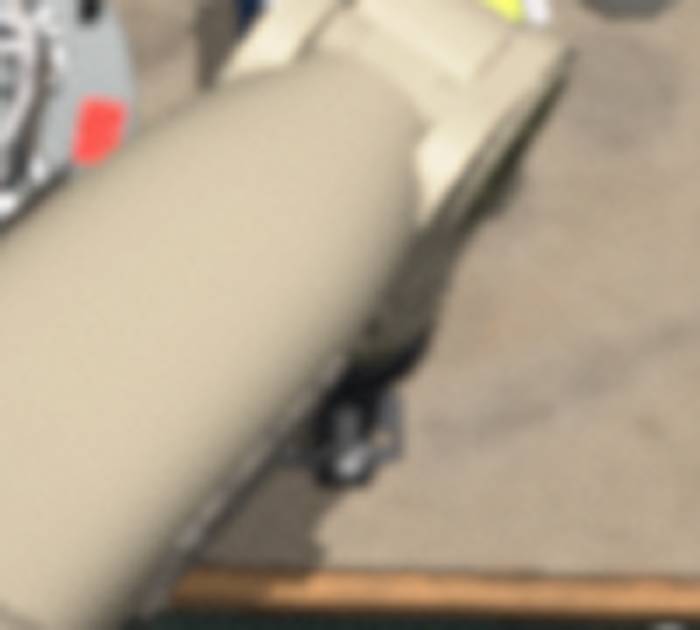

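```bash
python3 -m pendant '[[[0,0.02,1],0,-0.3],[[0,0,1],0,-0.3],[[0,0,0.6],0,-0.3],[[0,0,0.3],0,-0.3],[[0,0,0],0,-0.3]]'
python3 -m pendant '[[[0,0,0.1],0,-0.3],[[0,0,0.1],0,-0.3],[[0,0,0],0,-0.3]]'
```

```text
clock: 24.72
tcp_pos: [0.4111, -0.1889, 0.0074]
orientation: [-0.0, 0.707, 0.707, -0.0]
wrist_force: [-0.4, -0.3, 0.5]
finger_gap: 0.0554
clock: 25.1
tcp_pos: [0.411, -0.1889, 0.0034]
orientation: [0.0, 0.707, 0.707, -0.0]
wrist_force: [-0.5, 0.1, -0.7]
finger_gap: 0.0556
```

Run:
```python
from h import *
shot("scene",(320,150,430,260),5,"scene11.png")
```

```text
(no output)
```

View pics/scene11.png

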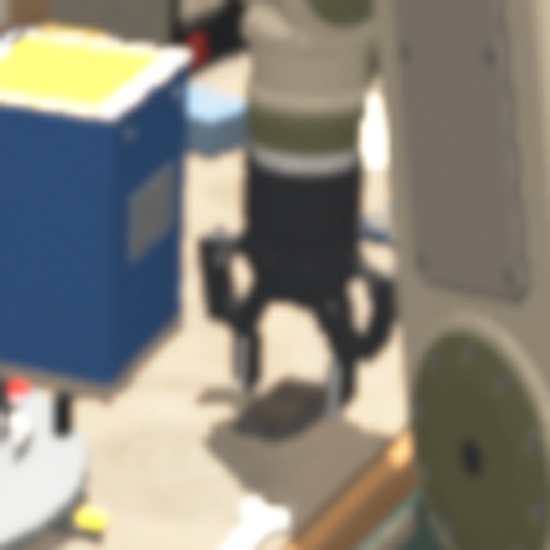

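```bash
python3 -m pendant '[[[0,0,0.1],0,-0.3],[[0,0,0.07],0,-0.3],[[0,0,0],0,-0.3]]'; python3 -m pendant '[[[0,0,0],0,0.3],[[0,0,0],0,0.3],[[0,0,0],0,0.3],[[0,0,0],0,0.3]]' 60
```

```text
clock: 25.52
tcp_pos: [0.4109, -0.1888, -0.0003]
orientation: [-0.0, 0.707, 0.707, -0.0]
wrist_force: [0.1, 0.5, 0.3]
finger_gap: 0.0554
clock: 26.02
tcp_pos: [0.4111, -0.1889, 0.0004]
orientation: [0.0, 0.707, 0.707, 0.0]
wrist_force: [-1.4, 1.8, 5.9]
finger_gap: 0.0392
```

```bash
python3 -m pendant '[[[0,0,-0.2],0,0.5],[[0,0,-0.5],0,0.5],[[0,0,-1],0,0.5],[[0,0,-1],0,0.5],[[0,0,0],0,0.5]]'
python3 - <<'E'
from h import *
shot("scene",(320,150,430,260),5,"scene12.png")
E
```

```text
clock: 26.65
tcp_pos: [0.4123, -0.1898, 0.0555]
orientation: [0.002, 0.707, 0.707, 0.0]
wrist_force: [-0.0, -0.2, -1.2]
finger_gap: 0.0396
```

View pics/scene12.png

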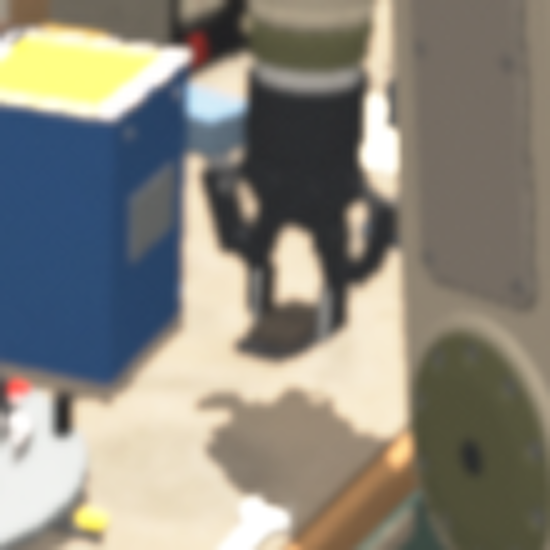

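```bash
python3 -m pendant '[[[0,0,-1],0,0.5],[[0,0,-1],0,0.5],[[0,0,-1],0,0.5],[[0,0,-1],0,0.5],[[0,0,-1],0,0.5],[[0,0,-1],0,0.5],[[0,0,-1],0,0.5],[[0,0,-1],0,0.5],[[0,0,-1],0,0.5],[[0,0,0],-0.58,0.5],[[0,0,0],-0.58,0.5]]'; python3 tw.py .5925 -.2096 .135 7
```

```text
clock: 28.08
tcp_pos: [0.4108, -0.1887, 0.233]
orientation: [-0.001, 0.662, 0.749, -0.0]
wrist_force: [0.1, -0.7, -1.4]
finger_gap: 0.0393
tcp [ 0.4108 -0.1887  0.233 ] yaw_y 7.1 units(now axes) [-2.16  8.89  4.89] turn units 0.01 f [ 0.1 -0.7 -1.4] gap 0.0393 t 28.07
  after turn: -2.15 8.89 4.9
```

```bash
python3 -m pendant '[[[-0.24,0.98,0],0,0.5],[[-0.24,0.99,0],0,0.5],[[-0.24,0.99,0],0,0.5],[[-0.24,0.99,0],0,0.5],[[-0.24,0.99,0],0,0.5],[[-0.24,0.99,0],0,0.5],[[-0.24,0.99,0],0,0.5],[[-0.24,0.99,0],0,0.5],[[-0.24,0.98,0],0,0.5],[[0,0,0],0,0.5]]'; python3 tw.py .5925 -.2096 .135 7;python3 - <<'E'
from h import *
shot("scene",(270,80,400,250),4,"scene13.png")
E
```

```text
clock: 29.32
tcp_pos: [0.5932, -0.2101, 0.2318]
orientation: [-0.001, 0.663, 0.749, -0.0]
wrist_force: [-0.7, -0.5, -1.3]
finger_gap: 0.0389
tcp [ 0.5932 -0.2101  0.2318] yaw_y 7.0 units(now axes) [ 0.02 -0.02  4.84] turn units -0.0 f [-0.7 -0.5 -1.3] gap 0.0389 t 29.32
  after turn: 0.03 -0.03 4.84
```

View pics/scene13.png

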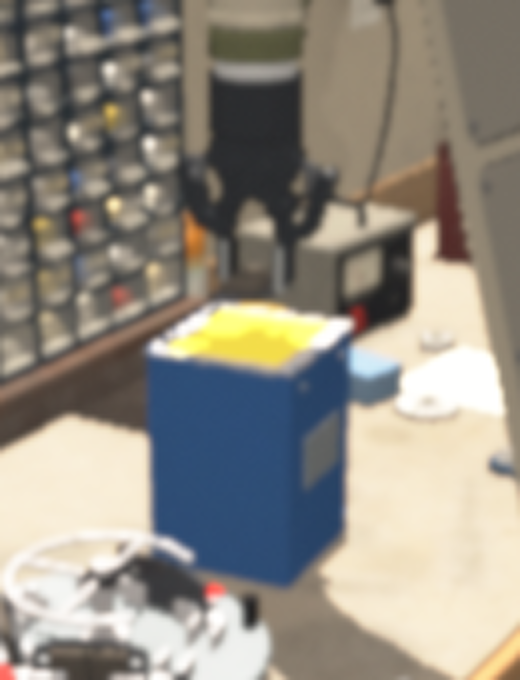

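```bash
python3 -m pendant '[[[0,0,0.7],0,0.5],[[0,0,0.7],0,0.5],[[0,0,0.5],0,0.5],[[0,0,0.5],0,0.5],[[0,0,0.5],0,0.5],[[0,0,0],0,0.5]]';  python3 -m pendant '[[[0,0,0.5],0,0.5],[[0,0,0.5],0,0.5],[[0,0,0.5],0,0.5],[[0,0,0.4],0,0.5],[[0,0,0],0,0.5]]'; python3 tw.py .5925 -.2096 .135 7
```

```text
clock: 30.12
tcp_pos: [0.5935, -0.2102, 0.1764]
orientation: [0.001, 0.663, 0.749, 0.001]
wrist_force: [0.1, 1.1, 5.9]
finger_gap: 0.0394
clock: 30.75
tcp_pos: [0.5931, -0.2112, 0.144]
orientation: [0.003, 0.663, 0.749, -0.001]
wrist_force: [-7.6, 4.5, 28.7]
finger_gap: 0.0391
tcp [ 0.5931 -0.2112  0.144 ] yaw_y 7.0 units(now axes) [ 0.08 -0.02  0.45] turn units -0.01 f [-7.6  4.5 28.7] gap 0.0391 t 30.75
  after turn: 0.08 -0.02 0.45
```

```bash
python3 -m pendant '[[[0,-0.1,-0.35],0,0.5],[[0,0,0],0,0.5]]'; python3 tw.py .5925 -.2096 .135 7;python3 - <<'E'
from h import *
shot("scene",(270,80,400,250),4,"scene14.png"); shot("top",(310,140,410,260),5,"top14.png")
E
```

```text
clock: 31.0
tcp_pos: [0.5906, -0.2112, 0.1461]
orientation: [0.001, 0.663, 0.748, -0.0]
wrist_force: [-2.0, -0.3, 6.0]
finger_gap: 0.039
tcp [ 0.5906 -0.2112  0.1461] yaw_y 6.9 units(now axes) [0.07 0.1  0.55] turn units -0.02 f [-2.  -0.3  6. ] gap 0.039 t 31.0
  after turn: 0.07 0.11 0.55
```

View pics/scene14.png

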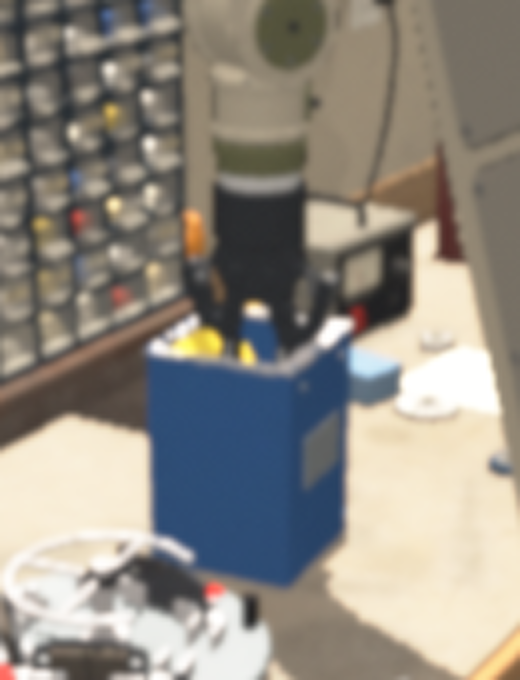

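View pics/top14.png

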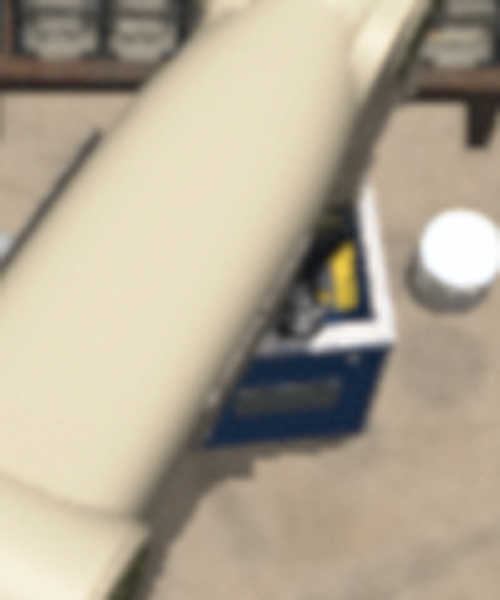

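```bash
python3 -m pendant '[[[0,0,0],0,-0.08],[[0,0,0],0,-0.15],[[0,0,0],0,-0.15],[[0,0,0],0,-0.15],[[0,0,0],0,-0.15]]'; python3 -m pendant '[[[0,0,-0.5],0,-0.15],[[0,0,-0.8],0,-0.15],[[0,0,-1],0,-0.15],[[0,0,-1],0,-0.15],[[0,0,-1],0,-0.15],[[0,0,0],0,0.15]]'
python3 - <<'E'
from h import *
shot("scene",(270,80,400,250),4,"scene15.png"); shot("top",(300,140,430,280),4,"top15.png")
E
```

```text
clock: 31.72
tcp_pos: [0.593, -0.2109, 0.1459]
orientation: [0.002, 0.663, 0.749, 0.001]
wrist_force: [4.4, 0.5, 5.2]
finger_gap: 0.0491
clock: 32.48
tcp_pos: [0.5916, -0.2108, 0.2321]
orientation: [0.001, 0.663, 0.749, 0.0]
wrist_force: [0.9, -0.1, 0.1]
finger_gap: 0.0364
```

View pics/scene15.png

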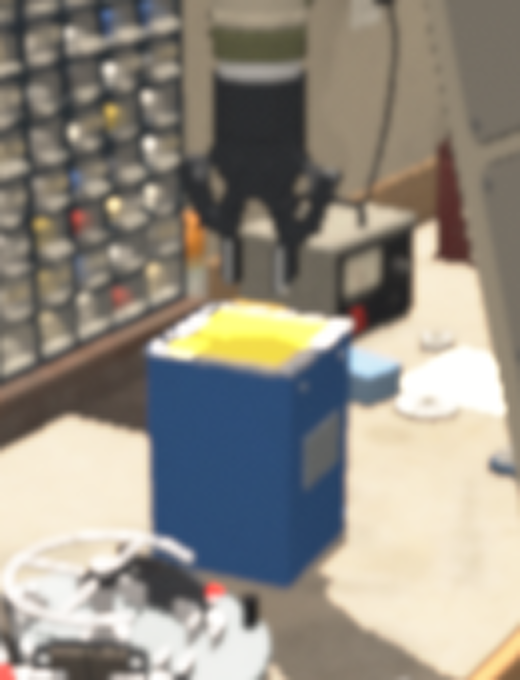

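View pics/top15.png

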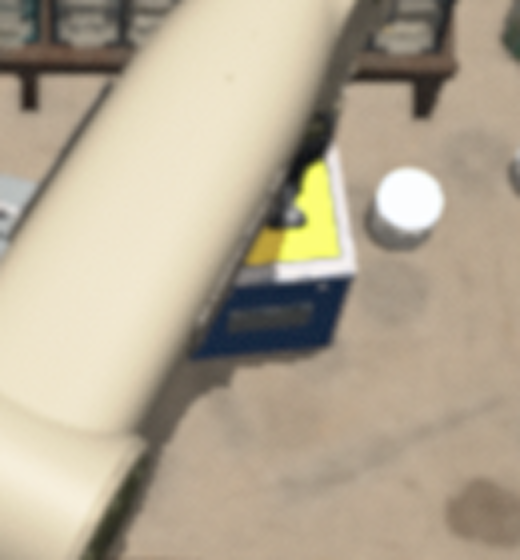

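```bash
python3 -m pendant '[[[0.96,-0.26,0],0,0.15],[[0.96,-0.26,0],0,0.15],[[0.96,-0.26,0],0,0.15],[[0.96,-0.26,0],0,0.15],[[0.96,-0.26,0],0,0.15],[[0.96,-0.26,0],0,0.15],[[0.96,-0.26,0],0,0.15],[[0.96,-0.26,0],0,0.15],[[0.96,-0.26,0],0,0.15],[[0.96,-0.26,0],0,0.15],[[0.96,-0.26,0],0,0.15],[[0.96,-0.26,0],0,0.15]]'
python3 -m pendant '[[[0.96,-0.26,0],0,0.15],[[0.96,-0.26,0],0,0.15],[[0.96,-0.26,0],0,0.15],[[0.96,-0.26,0],0,0.15],[[0,0,0],-1,0.15],[[0,0,0],-1,0.15],[[0,0,0],-1,0.15],[[0,0,0],-1,0.15],[[0,0,0],-1,0.15],[[0,0,0],-1,0.15],[[0,0,0],-1,0.15],[[0,0,0],-1,0.15]]'
python3 -m pendant '[[[0,0,0],-1,0.15],[[0,0,0],-0.4,0.15],[[0,0,1],0,0.15],[[0,0,1],0,0.15],[[0,0,1],0,0.15],[[0,0,1],0,0.15],[[0,0,1],0,0.15]]'
python3 tw.py .4705 .0852 .038 63.6
```

```text
clock: 34.08
tcp_pos: [0.5004, 0.0119, 0.2309]
orientation: [0.0, 0.663, 0.749, -0.0]
wrist_force: [-0.6, -0.6, 0.2]
finger_gap: 0.036
clock: 35.58
tcp_pos: [0.4707, 0.085, 0.2308]
orientation: [0.0, 0.299, 0.954, -0.0]
wrist_force: [-0.2, 1.0, 0.5]
finger_gap: 0.0363
clock: 36.45
tcp_pos: [0.4707, 0.085, 0.1303]
orientation: [0.0, 0.23, 0.973, -0.0]
wrist_force: [-1.0, 0.0, 0.4]
finger_gap: 0.0365
tcp [0.4707 0.085  0.1303] yaw_y 63.4 units(now axes) [0.02 0.   4.61] turn units -0.04 f [-1.   0.   0.4] gap 0.0365 t 36.45
  after turn: 0.01 0.0 4.61
```

```bash
python3 -m pendant '[[[0,0,1],0,0.15],[[0,0,1],0,0.15],[[0,0,1],0,0.15],[[0,0,1],0,0.15],[[0,0,0.6],0,0.15],[[0,0,0],0,0.8],[[0,0,0],0,0.8],[[0,0,0],0,0.8],[[0,0,0],0,0.8]]' 20; python3 tw.py .4705 .0852 .038 63.6
python3 -m pendant '[[[-0.03,-0.585,0],-1,0.8],[[-0.03,-0.585,0],-1,0.8],[[-0.03,-0.585,0],-1,0.8],[[-0.03,-0.585,0],-1,0.8],[[-0.03,-0.585,0],-1,0.8],[[-0.03,-0.585,0],-1,0.8]]'
python3 tw.py .4596 .0161 .038 99.9
```

```text
clock: 37.58
tcp_pos: [0.4706, 0.0847, 0.0389]
orientation: [-0.0, 0.23, 0.973, 0.0]
wrist_force: [-0.6, 2.7, -5.7]
finger_gap: 0.013
tcp [0.4706 0.0847 0.0389] yaw_y 63.4 units(now axes) [0.02 0.02 0.04] turn units -0.04 f [-0.6  2.7 -5.7] gap 0.013 t 37.58
  after turn: 0.02 0.02 0.04
clock: 38.33
tcp_pos: [0.4613, 0.0156, 0.0389]
orientation: [0.001, -0.083, 0.997, -0.0]
wrist_force: [4.0, 2.3, -11.4]
finger_gap: 0.0125
tcp [0.4613 0.0156 0.0389] yaw_y 99.5 units(now axes) [0.08 0.04 0.04] turn units -0.06 f [  4.    2.3 -11.4] gap 0.0125 t 38.33
  after turn: 0.08 0.04 0.04
```

```bash
python3 -m pendant '[[[-0.02,-0.585,0],-1,0.8],[[-0.03,-0.585,0],-1,0.8],[[-0.03,-0.585,0],-1,0.8],[[-0.03,-0.585,0],-1,0.8],[[-0.03,-0.585,0],-1,0.8],[[-0.03,-0.585,0],-1,0.8],[[0,0,0],0,0.8]]'
python3 tw.py .4929 -.0450 .038 135.9;python3 - <<'E'
from h import *
shot("scene",(230,130,400,280),4,"scene16.png"); shot("top",(230,160,430,280),4,"top16.png")
E
```

```text
clock: 39.2
tcp_pos: [0.494, -0.0458, 0.0389]
orientation: [0.002, -0.386, 0.923, -0.0]
wrist_force: [3.4, 3.3, -9.9]
finger_gap: 0.013
tcp [ 0.494  -0.0458  0.0389] yaw_y 135.4 units(now axes) [0.01 0.07 0.04] turn units -0.09 f [ 3.4  3.3 -9.9] gap 0.013 t 39.2
  after turn: 0.01 0.07 0.04
```

View pics/scene16.png

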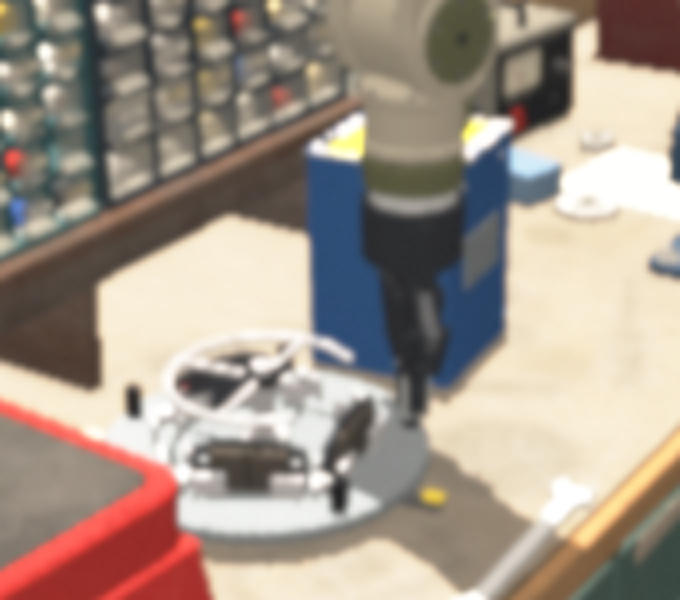

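View pics/top16.png

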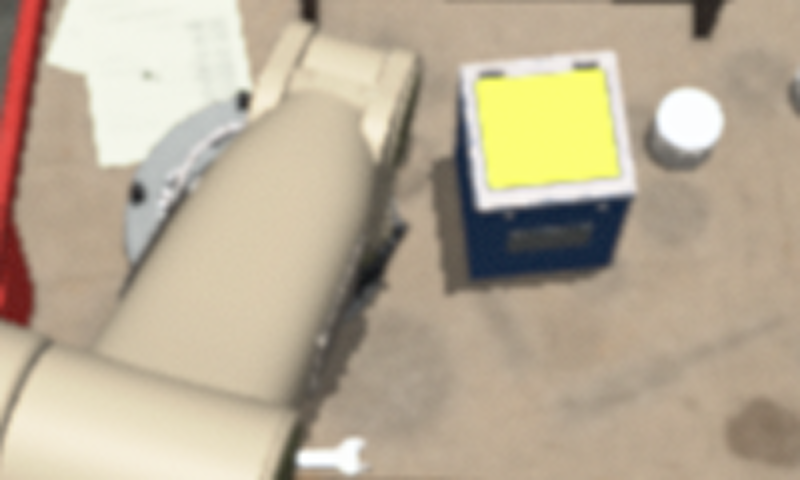

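```bash
python3 -m pendant '[[[0,0,0],0,0.15],[[0,0,0],0,0.15],[[0,0,-1],0,0.15],[[0,0,-1],0,0.15],[[0,0,-1],0,0.15],[[0,0,-1],0,0.15],[[0,0,-1],0,0.15]]' 40; python3 -m pendant '[[[0,0,0],-1,0.15],[[0,0,0],-1,0.15],[[0,0,0],-1,0.15],[[0,0,0],-1,0.15],[[0,0,0],-1,0.15],[[0,0,0],-1,0.15],[[0,0,0],-1,0.15],[[0,0,0],-1,0.15],[[0,0,0],-1,0.15],[[0,0,0],-0.1,0.15]]'
python3 tw.py .502 .0225 .039 190
```

```text
clock: 40.17
tcp_pos: [0.4922, -0.0457, 0.1402]
orientation: [0.0, -0.385, 0.923, -0.001]
wrist_force: [-0.2, 0.3, 0.4]
finger_gap: 0.0366
clock: 41.42
tcp_pos: [0.4922, -0.0457, 0.1394]
orientation: [-0.0, 0.766, -0.643, 0.001]
wrist_force: [-0.5, -0.1, -0.2]
finger_gap: 0.0363
tcp [ 0.4922 -0.0457  0.1394] yaw_y -170.1 units(now axes) [-3.28 -1.06  5.02] turn units -60.02 f [-0.5 -0.1 -0.2] gap 0.0363 t 41.42
  after turn: -3.27 -1.07 5.02
```

```bash
python3 -m pendant '[[[-0.82,-0.26,0],0,0.15],[[-0.82,-0.27,0],0,0.15],[[-0.82,-0.26,0],0,0.15],[[-0.82,-0.27,0],0,0.15],[[0,0,0.8],0,0.15],[[0,0,0],0,0.15]]'; python3 tw.py .502 .0225 .039 -170;python3 - <<'E'
from h import *
shot("scene",(240,160,400,280),5,"scene17.png")
E
```

```text
clock: 42.18
tcp_pos: [0.5006, 0.024, 0.1219]
orientation: [0.001, 0.766, -0.643, -0.001]
wrist_force: [-0.4, 0.4, 0.9]
finger_gap: 0.0363
tcp [0.5006 0.024  0.1219] yaw_y -170.0 units(now axes) [ 0.09 -0.06  4.14] turn units 0.0 f [-0.4  0.4  0.9] gap 0.0363 t 42.17
  after turn: 0.08 -0.05 4.14
```

View pics/scene17.png

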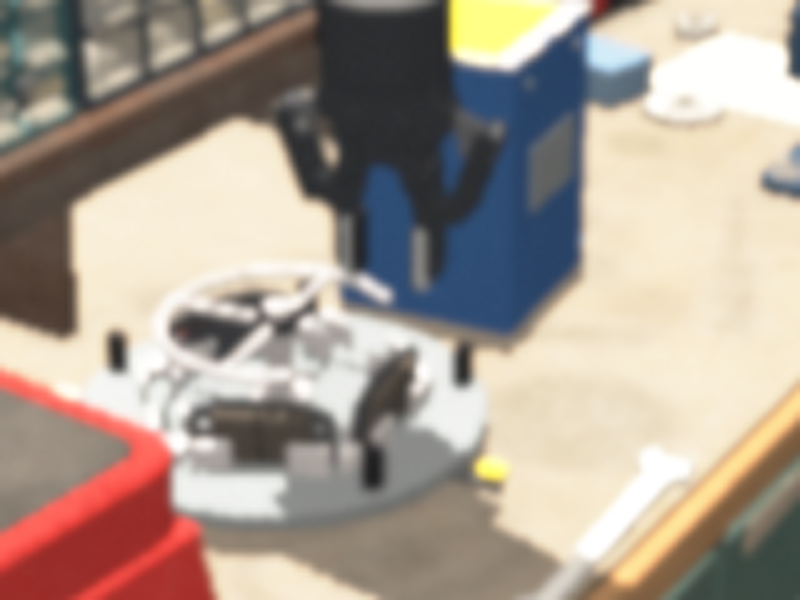

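Same picture as with the first pad; repeat the grasp.

```bash
python3 -m pendant '[[[0.08,-0.06,1],0,0.15],[[0,0,1],0,0.15],[[0,0,1],0,0.15],[[0,0,1],0,0.15],[[0,0,0.14],0,0.15],[[0,0,0],0,1],[[0,0,0],0,1],[[0,0,0],0,1],[[0,0,0],0,1],[[0,0,0],0,1]]' 50; python3 tw.py .502 .0225 .039 -170
python3 -m pendant '[[[0,0,-0.5],0,1],[[0,0,-1],0,1],[[0,0,-1],0,1],[[0,0,-1],0,1],[[0,0,-1],0,1],[[0,0,-1],0,1],[[0,0,-1],0,1],[[0,0,-1],0,1],[[0,0,-1],0,1],[[0,0,-1],0,1],[[0,0,0],0,1]]'
python3 tw.py .5905 -.21 .135 -173;python3 - <<'E'
from h import *
shot("scene",(240,80,400,280),3,"scene18.png")
E
```

```text
clock: 43.48
tcp_pos: [0.5037, 0.0213, 0.0411]
orientation: [-0.0, 0.766, -0.643, 0.001]
wrist_force: [-0.0, 0.1, 6.2]
finger_gap: 0.0109
tcp [0.5037 0.0213 0.0411] yaw_y -170.1 units(now axes) [-0.07  0.08  0.1 ] turn units -0.01 f [-0.   0.1  6.2] gap 0.0109 t 43.48
  after turn: -0.07 0.08 0.1
clock: 44.85
tcp_pos: [0.5039, 0.0214, 0.2317]
orientation: [-0.001, 0.766, -0.643, 0.001]
wrist_force: [-0.4, -0.7, -1.1]
finger_gap: 0.011
tcp [0.5039 0.0214 0.2317] yaw_y -170.0 units(now axes) [12.14 -2.25  4.85] turn units 0.49 f [-0.4 -0.7 -1.1] gap 0.011 t 44.85
  after turn: 12.01 -2.89 4.84
```

View pics/scene18.png

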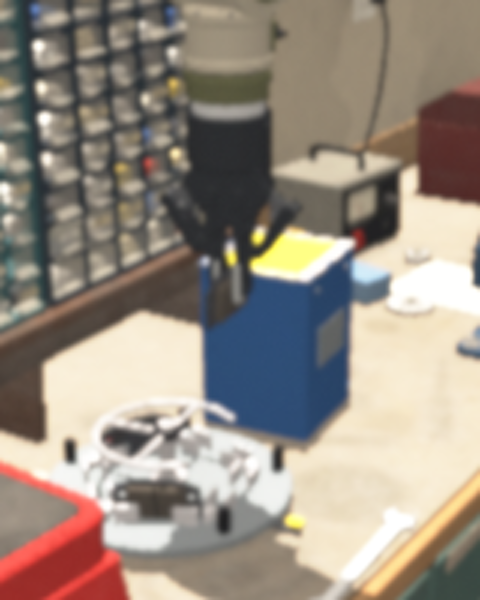

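```bash
python3 -m pendant '[[[0,0,0],0.49,1],[[1,-0.24,0],0,1],[[1,-0.24,0],0,1],[[1,-0.24,0],0,1],[[1,-0.24,0],0,1],[[1,-0.24,0],0,1],[[1,-0.24,0],0,1],[[1,-0.24,0],0,1],[[1,-0.24,0],0,1],[[1,-0.24,0],0,1],[[1,-0.24,0],0,1],[[1,-0.24,0],0,1]]'
python3 -m pendant '[[[1,-0.24,0],0,1],[[0,0,0],0,1]]'; python3 tw.py .5905 -.21 .135 -173
```

```text
clock: 46.4
tcp_pos: [0.5828, -0.1918, 0.2301]
orientation: [0.0, 0.749, -0.663, 0.0]
wrist_force: [0.5, 0.2, -1.6]
finger_gap: 0.0109
clock: 46.65
tcp_pos: [0.5899, -0.2115, 0.2296]
orientation: [0.0, 0.748, -0.663, -0.0]
wrist_force: [-0.5, 0.4, -0.9]
finger_gap: 0.0109
tcp [ 0.5899 -0.2115  0.2296] yaw_y -173.1 units(now axes) [-0.07 -0.04  4.73] turn units -0.02 f [-0.5  0.4 -0.9] gap 0.0109 t 46.65
  after turn: -0.07 -0.04 4.73
```

```bash
python3 -m pendant '[[[-0.05,-0.04,0.6],0,1],[[0,0,0.6],0,1],[[0,0,0.6],0,1],[[0,0,0.6],0,1],[[0,0,0.6],0,1],[[0,0,0.6],0,1],[[0,0,0.6],0,1],[[0,0,0.5],0,1],[[0,0,0],0,1]]'
python3 -m pendant '[[[0,0,0],0,0.3],[[0,0,0],0,0.3],[[0,0,0],0,0.3],[[0,0,0],0,0.3],[[0,0,0],0,0.3],[[0,0,-0.5],0,0.3],[[0,0,-1],0,0.3],[[0,0,-1],0,0.3],[[0,0,-1],0,0.3],[[0,0,-1],0,0.3],[[0,0,0],0,0.3]]'
python3 - <<'E'
from h import *
shot("top",(230,140,430,290),4,"top19.png"); shot("scene",(230,80,400,280),3,"scene19.png")
E
```

```text
clock: 47.78
tcp_pos: [0.5897, -0.2085, 0.1349]
orientation: [0.0, 0.749, -0.663, -0.001]
wrist_force: [-0.9, -1.1, 0.2]
finger_gap: 0.0111
clock: 49.15
tcp_pos: [0.5908, -0.209, 0.2277]
orientation: [-0.0, 0.749, -0.663, 0.001]
wrist_force: [0.4, 0.8, 0.1]
finger_gap: 0.0297
```

View pics/scene19.png

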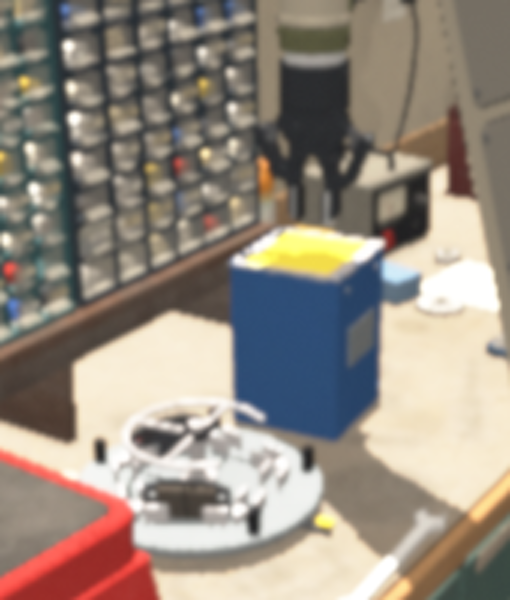

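View pics/top19.png

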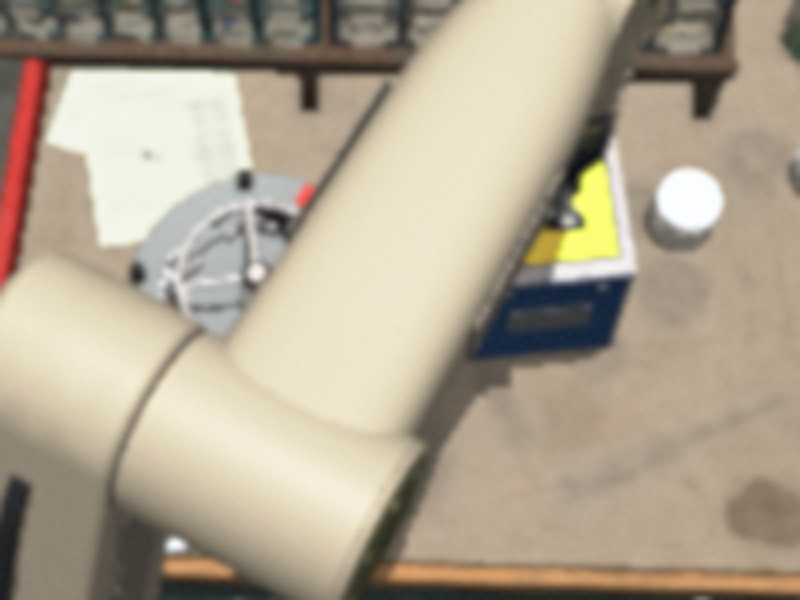

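```bash
python3 -m pendant '[[[-0.95,0.26,0],0,0.15],[[-0.95,0.26,0],0,0.15],[[-0.95,0.26,0],0,0.15],[[-0.95,0.26,0],0,0.15],[[-0.95,0.26,0],0,0.15],[[-0.95,0.26,0],0,0.15],[[-0.95,0.26,0],0,0.15],[[-0.95,0.26,0],0,0.15],[[-0.95,0.26,0],0,0.15],[[-0.95,0.26,0],0,0.15],[[-0.95,0.26,0],0,0.15],[[-0.95,0.26,0],0,0.15]]'
python3 -m pendant '[[[-0.95,0.26,0],0,0.15],[[-0.95,0.26,0],0,0.15],[[-0.95,0.26,0],0,0.15],[[-0.95,0.26,0],0,0.15],[[0,0,0],1,0.15],[[0,0,0],1,0.15],[[0,0,0],1,0.15],[[0,0,0],1,0.15],[[0,0,0],1,0.15],[[0,0,0],1,0.15],[[0,0,0],1,0.15],[[0,0,0],1,0.15]]'
python3 -m pendant '[[[0,0,0],1,0.15],[[0,0,0],1,0.15],[[0,0,0],1,0.15],[[0,0,0],1,0.15],[[0,0,0],1,0.15],[[0,0,0],1,0.15],[[0,0,0],1,0.15],[[0,0,0],1,0.15],[[0,0,0],1,0.15],[[0,0,0],1,0.15],[[0,0,0],1,0.15],[[0,0,0],1,0.15]]'
python3 tw.py .4696 .0834 .13 64.6
```

```text
clock: 50.75
tcp_pos: [0.4999, 0.0113, 0.2261]
orientation: [0.0, 0.749, -0.663, 0.0]
wrist_force: [-0.4, 0.8, 0.6]
finger_gap: 0.0361
clock: 52.25
tcp_pos: [0.4702, 0.0836, 0.226]
orientation: [-0.0, -0.413, 0.911, -0.0]
wrist_force: [0.3, 0.2, 0.2]
finger_gap: 0.0363
clock: 53.75
tcp_pos: [0.4702, 0.0836, 0.2261]
orientation: [0.0, 0.201, 0.98, -0.0]
wrist_force: [0.1, 0.5, 0.4]
finger_gap: 0.0363
tcp [0.4702 0.0836 0.2261] yaw_y 66.8 units(now axes) [ 0.03 -0.02  4.8 ] turn units 0.37 f [0.1 0.5 0.4] gap 0.0363 t 53.75
  after turn: 0.03 -0.02 4.8
```

Down to the peg, grip, and turn 72° in two halves.

```bash
python3 -m pendant '[[[0,0,1],0.37,0.15],[[0,0,1],0,0.15],[[0,0,1],0,0.15],[[0,0,1],0,0.15],[[0,0,0.8],0,0.15]]'
python3 -m pendant '[[[0,0,1],0,0.15],[[0,0,1],0,0.15],[[0,0,1],0,0.15],[[0,0,1],0,0.15],[[0,0,0.6],0,0.15],[[0,0,0],0,0.8],[[0,0,0],0,0.8],[[0,0,0],0,0.8],[[0,0,0],0,0.8]]' 20; python3 tw.py .4696 .0834 .038 64.6
python3 -m pendant '[[[-0.03,-0.585,0],-1,0.8],[[-0.03,-0.585,0],-1,0.8],[[-0.03,-0.585,0],-1,0.8],[[-0.03,-0.585,0],-1,0.8],[[-0.03,-0.585,0],-1,0.8],[[-0.03,-0.585,0],-1,0.8]]'
python3 tw.py .4597 .0142 .038 100.6
```

```text
clock: 54.38
tcp_pos: [0.47, 0.0835, 0.1292]
orientation: [-0.0, 0.218, 0.976, -0.0]
wrist_force: [0.4, -0.2, -0.4]
finger_gap: 0.0365
clock: 55.5
tcp_pos: [0.47, 0.0831, 0.038]
orientation: [-0.0, 0.218, 0.976, 0.0]
wrist_force: [-1.8, 1.8, -4.8]
finger_gap: 0.0131
tcp [0.47   0.0831 0.038 ] yaw_y 64.8 units(now axes) [0.02 0.   0.  ] turn units 0.03 f [-1.8  1.8 -4.8] gap 0.0131 t 55.5
  after turn: 0.02 0.0 0.0
clock: 56.25
tcp_pos: [0.4617, 0.0138, 0.0381]
orientation: [0.0, -0.096, 0.995, -0.0]
wrist_force: [1.2, 1.7, -7.9]
finger_gap: 0.0129
tcp [0.4617 0.0138 0.0381] yaw_y 101.0 units(now axes) [0.1  0.04 0.  ] turn units 0.06 f [ 1.2  1.7 -7.9] gap 0.0129 t 56.25
  after turn: 0.1 0.04 0.0
```

```bash
python3 -m pendant '[[[0.02,-0.565,0],-0.96,0.8],[[-0.02,-0.565,0],-0.96,0.8],[[-0.03,-0.565,0],-0.96,0.8],[[-0.03,-0.565,0],-0.96,0.8],[[-0.03,-0.565,0],-0.96,0.8],[[-0.03,-0.565,0],-0.96,0.8],[[0,0,0],0,0.8]]'
python3 tw.py .4929 -.0450 .038 135.9
python3 -m pendant '[[[0,0,0],0,0.15],[[0,0,0],0,0.15],[[0,0,-1],0,0.15],[[0,0,-1],0,0.15],[[0,0,-1],0,0.15],[[0,0,-1],0,0.15],[[0,0,-1],0,0.15]]' 40; python3 -m pendant '[[[0,0,0],-1,0.15],[[0,0,0],-1,0.15],[[0,0,0],-1,0.15],[[0,0,0],-1,0.15],[[0,0,0],-1,0.15],[[0,0,0],-1,0.15],[[0,0,0],-1,0.15],[[0,0,0],-1,0.15],[[0,0,0],-1,0.15],[[0,0,0],-0.1,0.15]]'
python3 tw.py .502 .0225 .039 -170
```

```text
clock: 57.12
tcp_pos: [0.4936, -0.0452, 0.0381]
orientation: [0.001, -0.385, 0.923, -0.0]
wrist_force: [4.7, 2.3, -9.0]
finger_gap: 0.0128
tcp [ 0.4936 -0.0452  0.0381] yaw_y 135.2 units(now axes) [0.02 0.03 0.  ] turn units -0.11 f [ 4.7  2.3 -9. ] gap 0.0128 t 57.12
  after turn: 0.02 0.03 0.0
clock: 58.0
tcp_pos: [0.492, -0.0449, 0.1394]
orientation: [0.0, -0.385, 0.923, -0.001]
wrist_force: [0.4, -0.5, -0.5]
finger_gap: 0.0362
clock: 59.25
tcp_pos: [0.4921, -0.0449, 0.1386]
orientation: [0.0, 0.765, -0.643, 0.0]
wrist_force: [-0.8, -0.1, 0.2]
finger_gap: 0.0365
tcp [ 0.4921 -0.0449  0.1386] yaw_y -170.1 units(now axes) [-3.24 -1.07  4.98] turn units -0.02 f [-0.8 -0.1  0.2] gap 0.0365 t 59.25
  after turn: -3.23 -1.07 4.98
```

```bash
python3 -m pendant '[[[-0.81,-0.26,0],0,0.15],[[-0.81,-0.27,0],0,0.15],[[-0.81,-0.26,0],0,0.15],[[-0.81,-0.27,0],0,0.15],[[0,0,0.8],0,0.15],[[0,0,0],0,0.15]]'; python3 tw.py .502 .0225 .039 -170;python3 - <<'E'
from h import *
shot("scene",(240,160,400,280),5,"scene20.png")
E
```

```text
clock: 60.0
tcp_pos: [0.5009, 0.0238, 0.1211]
orientation: [0.001, 0.766, -0.643, -0.001]
wrist_force: [1.0, 0.2, -0.2]
finger_gap: 0.0365
tcp [0.5009 0.0238 0.1211] yaw_y -170.0 units(now axes) [ 0.07 -0.05  4.1 ] turn units 0.0 f [ 1.   0.2 -0.2] gap 0.0365 t 60.0
  after turn: 0.07 -0.04 4.1
```

View pics/scene20.png

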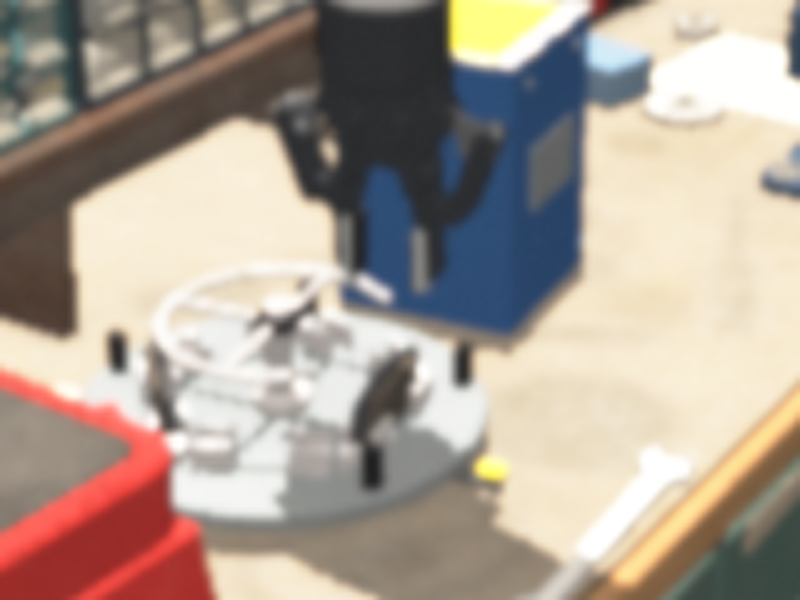

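```bash
python3 -m pendant '[[[0.07,-0.05,1],0,0.15],[[0,0,1],0,0.15],[[0,0,1],0,0.15],[[0,0,1],0,0.15],[[0,0,0.14],0,0.15],[[0,0,0],0,1],[[0,0,0],0,1],[[0,0,0],0,1],[[0,0,0],0,1],[[0,0,0],0,1]]' 50; python3 tw.py .502 .0225 .039 -170
python3 -m pendant '[[[0,0,-0.5],0,1],[[0,0,-1],0,1],[[0,0,-1],0,1],[[0,0,-1],0,1],[[0,0,-1],0,1],[[0,0,-1],0,1],[[0,0,-1],0,1],[[0,0,-1],0,1],[[0,0,-1],0,1],[[0,0,-1],0,1],[[0,0,0],0.49,1]]'
python3 tw.py .5905 -.21 .135 -173;python3 - <<'E'
from h import *
shot("scene",(240,80,400,280),3,"scene21.png")
E
```

```text
clock: 61.3
tcp_pos: [0.5039, 0.0213, 0.0402]
orientation: [-0.0, 0.766, -0.643, 0.001]
wrist_force: [-1.2, 0.4, 6.5]
finger_gap: 0.0108
tcp [0.5039 0.0213 0.0402] yaw_y -170.1 units(now axes) [-0.07  0.08  0.06] turn units -0.01 f [-1.2  0.4  6.5] gap 0.0108 t 61.3
  after turn: -0.07 0.08 0.06
clock: 62.68
tcp_pos: [0.5038, 0.0213, 0.2313]
orientation: [-0.001, 0.749, -0.663, 0.001]
wrist_force: [-0.5, 0.6, -2.0]
finger_gap: 0.011
tcp [0.5038 0.0213 0.2313] yaw_y -173.1 units(now axes) [12.   -2.9   4.83] turn units -0.01 f [-0.5  0.6 -2. ] gap 0.011 t 62.67
  after turn: 12.01 -2.9 4.82
```

View pics/scene21.png

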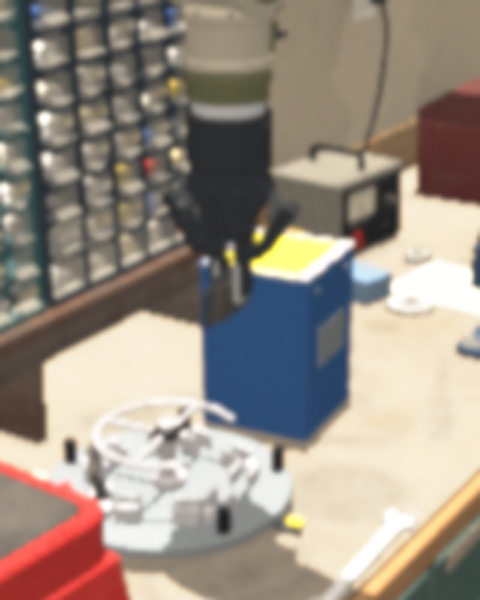

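```bash
python3 -m pendant '[[[1,-0.24,0],0,1],[[1,-0.24,0],0,1],[[1,-0.24,0],0,1],[[1,-0.24,0],0,1],[[1,-0.24,0],0,1],[[1,-0.24,0],0,1],[[1,-0.24,0],0,1],[[1,-0.24,0],0,1],[[1,-0.24,0],0,1],[[1,-0.24,0],0,1],[[1,-0.24,0],0,1],[[1,-0.24,0],0,1]]'
python3 -m pendant '[[[0,0,0],0,1],[[-0.05,-0.04,0.6],0,1],[[0,0,0.6],0,1],[[0,0,0.6],0,1],[[0,0,0.6],0,1],[[0,0,0.6],0,1],[[0,0,0.6],0,1],[[0,0,0.6],0,1],[[0,0,0.5],0,1],[[0,0,0],0,1]]'
python3 tw.py .5905 -.21 .135 -173
```

```text
clock: 64.22
tcp_pos: [0.59, -0.211, 0.2292]
orientation: [0.0, 0.749, -0.663, 0.0]
wrist_force: [0.7, 0.6, -2.5]
finger_gap: 0.0109
clock: 65.47
tcp_pos: [0.5902, -0.2086, 0.1342]
orientation: [0.0, 0.749, -0.663, -0.0]
wrist_force: [0.5, -0.4, -0.3]
finger_gap: 0.0107
tcp [ 0.5902 -0.2086  0.1342] yaw_y -173.0 units(now axes) [ 0.07 -0.01 -0.04] turn units 0.0 f [ 0.5 -0.4 -0.3] gap 0.0107 t 65.47
  after turn: 0.07 -0.01 -0.04
```

```bash
python3 -m pendant '[[[0,0,0],0,0.3],[[0,0,0],0,0.3],[[0,0,0],0,0.3],[[0,0,0],0,0.3],[[0,0,0],0,0.3],[[0,0,-0.5],0,0.3],[[0,0,-1],0,0.3],[[0,0,-1],0,0.3],[[0,0,-1],0,0.3],[[0,0,-1],0,0.3],[[0,0,0],0,0.3]]'
python3 - <<'E'
from h import *
shot("top",(230,140,430,290),4,"top22.png"); shot("scene",(230,80,400,280),3,"scene22.png")
E
```

```text
clock: 66.85
tcp_pos: [0.5908, -0.2091, 0.2268]
orientation: [-0.0, 0.749, -0.663, 0.001]
wrist_force: [-0.3, 0.7, 0.2]
finger_gap: 0.0298
```

View pics/scene22.png

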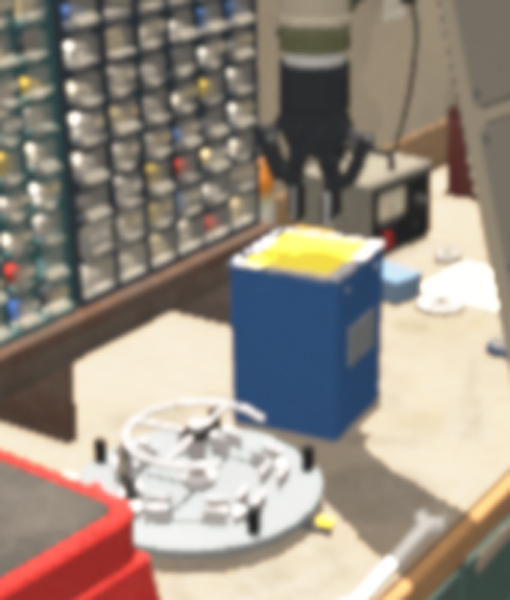

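View pics/top22.png

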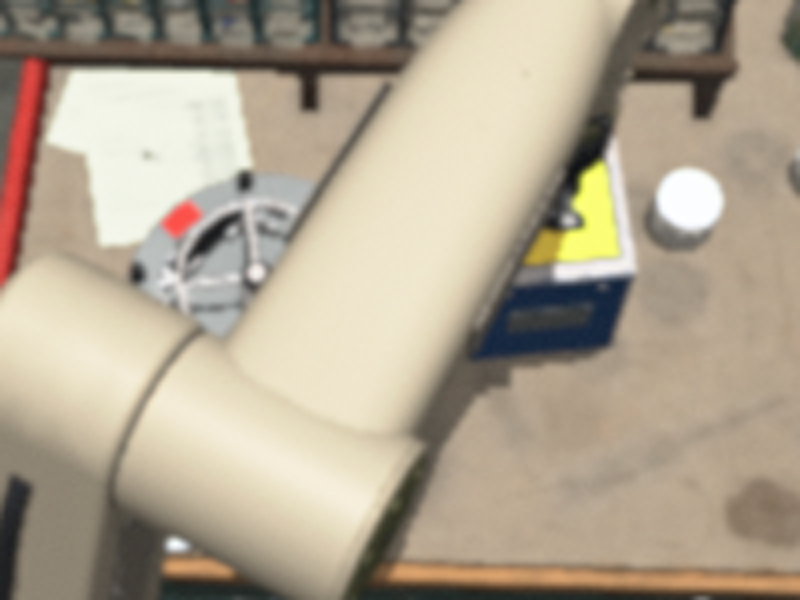

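```bash
python3 -m pendant '[[[-0.95,0.26,0],0,0.15],[[-0.95,0.26,0],0,0.15],[[-0.95,0.26,0],0,0.15],[[-0.95,0.26,0],0,0.15],[[-0.95,0.26,0],0,0.15],[[-0.95,0.26,0],0,0.15],[[-0.95,0.26,0],0,0.15],[[-0.95,0.26,0],0,0.15],[[-0.95,0.26,0],0,0.15],[[-0.95,0.26,0],0,0.15],[[-0.95,0.26,0],0,0.15],[[-0.95,0.26,0],0,0.15]]'
python3 -m pendant '[[[-0.95,0.26,0],0,0.15],[[-0.95,0.26,0],0,0.15],[[-0.95,0.26,0],0,0.15],[[-0.95,0.26,0],0,0.15],[[0,0,0],1,0.15],[[0,0,0],1,0.15],[[0,0,0],1,0.15],[[0,0,0],1,0.15],[[0,0,0],1,0.15],[[0,0,0],1,0.15],[[0,0,0],1,0.15],[[0,0,0],1,0.15]]'
python3 -m pendant '[[[0,0,0],1,0.15],[[0,0,0],1,0.15],[[0,0,0],1,0.15],[[0,0,0],1,0.15],[[0,0,0],1,0.15],[[0,0,0],1,0.15],[[0,0,0],1,0.15],[[0,0,0],1,0.15],[[0,0,0],1,0.15],[[0,0,0],1,0.15],[[0,0,0],1,0.15],[[0,0,0],1,0.15]]'
python3 tw.py .47 .0841 .13 64.2
python3 -m pendant '[[[0,0,1],0.4,0.15],[[0,0,1],0,0.15],[[0,0,1],0,0.15],[[0,0,1],0,0.15],[[0,0,0.8],0,0.15]]'
python3 tw.py .47 .0841 .038 64.2
```

```text
clock: 68.45
tcp_pos: [0.5, 0.0112, 0.2253]
orientation: [0.0, 0.749, -0.663, 0.0]
wrist_force: [0.0, 0.2, 0.0]
finger_gap: 0.0366
clock: 69.95
tcp_pos: [0.4703, 0.0836, 0.2252]
orientation: [-0.0, -0.413, 0.911, -0.0]
wrist_force: [-0.5, -0.2, -1.0]
finger_gap: 0.0365
clock: 71.45
tcp_pos: [0.4703, 0.0835, 0.2253]
orientation: [0.0, 0.201, 0.98, -0.0]
wrist_force: [0.5, 0.0, -0.5]
finger_gap: 0.0363
tcp [0.4703 0.0835 0.2253] yaw_y 66.8 units(now axes) [0.03 0.02 4.76] turn units 0.44 f [ 0.5  0.  -0.5] gap 0.0363 t 71.45
  after turn: 0.03 0.02 4.76
clock: 72.08
tcp_pos: [0.4701, 0.0835, 0.1284]
orientation: [-0.0, 0.22, 0.976, -0.0]
wrist_force: [-0.1, -0.4, 0.1]
finger_gap: 0.0362
tcp [0.4701 0.0835 0.1284] yaw_y 64.6 units(now axes) [0.01 0.03 4.52] turn units 0.07 f [-0.1 -0.4  0.1] gap 0.0362 t 72.08
  after turn: 0.02 0.02 4.52
```

```bash
python3 -m pendant '[[[0,0.02,1],0,0.15],[[0,0,1],0,0.15],[[0,0,1],0,0.15],[[0,0,1],0,0.15],[[0,0,0.5],0,0.15],[[0,0,0],0,0.8],[[0,0,0],0,0.8],[[0,0,0],0,0.8],[[0,0,0],0,0.8]]' 20
python3 -m pendant '[[[-0.03,-0.585,0],-1,0.8],[[-0.03,-0.585,0],-1,0.8],[[-0.03,-0.585,0],-1,0.8],[[-0.03,-0.585,0],-1,0.8],[[-0.03,-0.585,0],-1,0.8],[[-0.03,-0.585,0],-1,0.8]]'
python3 -m pendant '[[[0.02,-0.57,0],-0.98,0.8],[[-0.02,-0.575,0],-0.98,0.8],[[-0.03,-0.575,0],-0.98,0.8],[[-0.03,-0.575,0],-0.98,0.8],[[-0.03,-0.575,0],-0.98,0.8],[[-0.03,-0.575,0],-0.98,0.8],[[0,0,0],0,0.8]]'
python3 tw.py .4929 -.0450 .038 135.9
```

```text
clock: 73.2
tcp_pos: [0.4704, 0.0835, 0.0394]
orientation: [-0.0, 0.22, 0.976, 0.0]
wrist_force: [-2.4, 2.1, -3.8]
finger_gap: 0.0127
clock: 73.95
tcp_pos: [0.4619, 0.0142, 0.0394]
orientation: [0.0, -0.094, 0.996, -0.0]
wrist_force: [0.4, 0.9, -5.9]
finger_gap: 0.0129
clock: 74.82
tcp_pos: [0.4945, -0.0457, 0.0394]
orientation: [0.001, -0.389, 0.921, -0.0]
wrist_force: [3.8, 2.8, -6.4]
finger_gap: 0.013
tcp [ 0.4945 -0.0457  0.0394] yaw_y 135.8 units(now axes) [0.03 0.08 0.07] turn units -0.02 f [ 3.8  2.8 -6.4] gap 0.013 t 74.83
  after turn: 0.03 0.08 0.07
```

```bash
python3 -m pendant '[[[0,0,0],0,0.15],[[0,0,0],0,0.15],[[0,0,-1],0,0.15],[[0,0,-1],0,0.15],[[0,0,-1],0,0.15],[[0,0,-1],0,0.15],[[-0.62,0.9,0],0,0.15],[[-0.62,0.9,0],0,0.15],[[-0.62,0.9,0],0,0.15],[[-0.62,0.9,0],0,0.15],[[-0.62,0.9,0],0,0.15],[[-0.62,0.9,0],0,0.15]]' 20
python3 -m pendant '[[[0,0,0],1,0.15],[[0,0,0],1,0.15],[[0,0,0],1,0.15],[[0,0,0],1,0.15],[[0,0,0],1,0.15],[[0,0,0],1,0.15],[[0,0,0],1,0.15],[[0,0,0],1,0.15],[[0,0,0],1,0.15],[[0,0,0],1,0.15],[[0,0,0],1,0.15],[[0,0,0],0.9,0.15]]'
python3 tw.py .4695 .0833 .038 64.7;python3 - <<'E'
from h import *
shot("scene",(240,160,400,280),5,"scene23.png")
E
```

```text
clock: 76.32
tcp_pos: [0.4666, 0.0838, 0.1197]
orientation: [0.0, -0.39, 0.921, -0.0]
wrist_force: [-0.0, 0.1, 0.5]
finger_gap: 0.0362
clock: 77.82
tcp_pos: [0.4668, 0.0831, 0.1197]
orientation: [0.0, 0.223, 0.975, -0.0]
wrist_force: [-0.1, -1.0, -0.2]
finger_gap: 0.0366
tcp [0.4668 0.0831 0.1197] yaw_y 64.3 units(now axes) [-0.12  0.07  4.09] turn units -0.07 f [-0.1 -1.  -0.2] gap 0.0366 t 77.83
  after turn: -0.12 0.07 4.09
```

View pics/scene23.png

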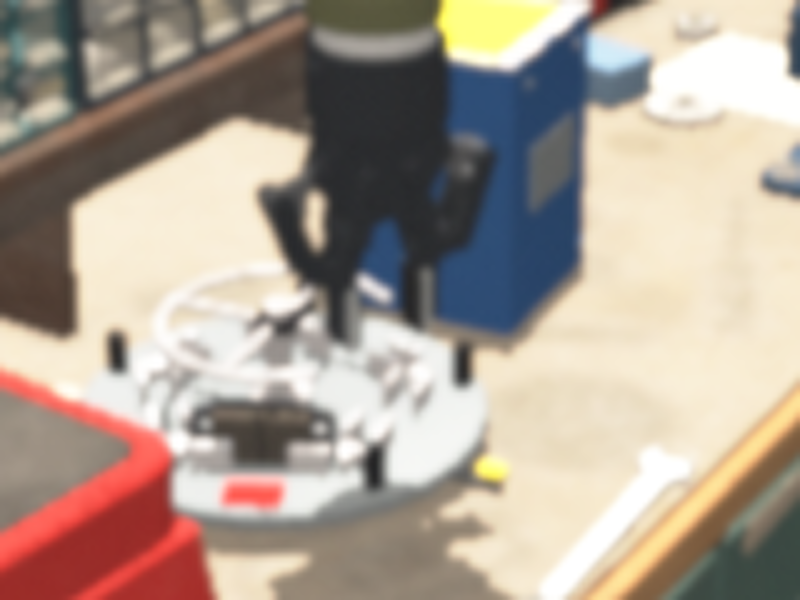

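```bash
python3 -m pendant '[[[-0.12,0.07,1],0,0.15],[[0,0,1],0,0.15],[[0,0,1],0,0.15],[[0,0,1],0,0.15],[[0,0,0.05],0,0.15],[[0,0,0],0,0.8],[[0,0,0],0,0.8],[[0,0,0],0,0.8],[[0,0,0],0,0.8]]' 20
python3 tw.py .4695 .0833 .038 64.7
python3 -m pendant '[[[-0.03,-0.585,0],-1,0.8],[[-0.03,-0.585,0],-1,0.8],[[-0.03,-0.585,0],-1,0.8],[[-0.03,-0.585,0],-1,0.8],[[-0.03,-0.585,0],-1,0.8],[[-0.03,-0.585,0],-1,0.8]]'
python3 -m pendant '[[[0.02,-0.56,0],-0.97,0.8],[[-0.02,-0.565,0],-0.97,0.8],[[-0.03,-0.56,0],-0.97,0.8],[[-0.03,-0.56,0],-0.97,0.8],[[-0.03,-0.56,0],-0.97,0.8],[[-0.03,-0.55,0],-0.97,0.8],[[0,0,0],0,0.8],[[0,0,0],0,0.8]]'
python3 tw.py .4929 -.0450 .038 135.9
```

```text
clock: 79.0
tcp_pos: [0.4704, 0.0836, 0.0392]
orientation: [0.001, 0.221, 0.975, 0.0]
wrist_force: [-2.4, 1.7, 5.8]
finger_gap: 0.0128
tcp [0.4704 0.0836 0.0392] yaw_y 64.5 units(now axes) [ 0.03 -0.03  0.06] turn units -0.03 f [-2.4  1.7  5.8] gap 0.0128 t 79.0
  after turn: 0.03 -0.03 0.06
clock: 79.75
tcp_pos: [0.4618, 0.0144, 0.0392]
orientation: [0.001, -0.093, 0.996, -0.0]
wrist_force: [1.4, 1.7, 3.4]
finger_gap: 0.0131
clock: 80.75
tcp_pos: [0.4923, -0.0438, 0.0392]
orientation: [0.002, -0.385, 0.923, -0.001]
wrist_force: [4.8, 2.3, 4.7]
finger_gap: 0.0129
tcp [ 0.4923 -0.0438  0.0392] yaw_y 135.3 units(now axes) [ 0.02 -0.06  0.06] turn units -0.1 f [4.8 2.3 4.7] gap 0.0129 t 80.75
  after turn: 0.02 -0.06 0.06
```

```bash
python3 -m pendant '[[[0,0,0],0,0.15],[[0,0,0],0,0.15],[[0,0,-1],0,0.15],[[0,0,-1],0,0.15],[[0,0,-1],0,0.15],[[0,0,-1],0,0.15],[[0,0,-1],0,0.15],[[0,0,-1],0,0.15],[[0,0,-1],0,0.15],[[0,0,-1],0,0.15],[[0,0,-1],0,0.15]]' 20
python3 tw.py .25 -.42 .22
```

```text
clock: 82.12
tcp_pos: [0.4894, -0.0436, 0.2182]
orientation: [-0.001, -0.386, 0.923, 0.001]
wrist_force: [0.4, 0.2, 1.0]
finger_gap: 0.0361
tcp [ 0.4894 -0.0436  0.2182] yaw_y 135.4 units(now axes) [21.81 -4.69 -0.06] turn units None f [0.4 0.2 1. ] gap 0.0361 t 82.12
```

```bash
python3 -m pendant '[[[1,-0.21,0],0,0.15],[[1,-0.21,0],0,0.15],[[1,-0.21,0],0,0.15],[[1,-0.21,0],0,0.15],[[1,-0.21,0],0,0.15],[[1,-0.21,0],0,0.15],[[1,-0.21,0],0,0.15],[[1,-0.21,0],0,0.15],[[1,-0.21,0],0,0.15],[[1,-0.21,0],0,0.15],[[1,-0.21,0],0,0.15],[[1,-0.21,0],0,0.15]]'
python3 -m pendant '[[[1,-0.21,0],0,0.15],[[1,-0.21,0],0,0.15],[[1,-0.21,0],0,0.15],[[1,-0.21,0],0,0.15],[[1,-0.21,0],0,0.15],[[1,-0.21,0],0,0.15],[[1,-0.21,0],0,0.15],[[1,-0.21,0],0,0.15],[[1,-0.21,0],0,0.15],[[1,-0.21,0],0,0.15],[[0,0,0],0,0.15]]'
cat > ang.py <<'E'
from car import *
ct=shot("top",(230,160,430,280),4,"topA.png");cs=shot("scene",(230,140,400,280),4,"sceneA.png")
for nm,c in(("top",ct),("scene",cs)):
    p=np.array([.5708,.0354,np.radians(189.5+36)]); obs=[]
    for k in range(5):
        a=p[2]+np.radians(72*k); uv0=proj(c,[p[0]+.112*np.cos(a),p[1]+.112*np.sin(a),.04])[0]
        uv=dark_centroid(c["color"],uv0); 
        if uv is not None and np.hypot(*(uv-uv0))<3.5: obs.append((c,uv,k))
    p,res=fitcar(obs,p)
    im=c["color"].astype(float); b,g,r=im[...,0],im[...,1],im[...,2]
    w=np.clip((r+g)/2-b-40,0,None); uv=proj(c,[.438,.014,.01])[0]
    yy,xx=np.mgrid[0:400,0:640]; w=w*(np.hypot(xx-uv[0],yy-uv[1])<6); uv=np.array([(w*xx).sum(),(w*yy).sum()])/w.sum()
    t=onz(c,uv,.010); d=t[:2]-p[:2]
    w=np.clip(r-np.maximum(g,b)-60,0,None); a=p[2]-np.radians(36); uv=proj(c,[p[0]+.107*np.cos(a),p[1]+.107*np.sin(a),.027])[0]
    w=w*(np.hypot(xx-uv[0],yy-uv[1])<8); uv=np.array([(w*xx).sum(),(w*yy).sum()])/w.sum(); rt=onz(c,uv,.027)[:2]-p[:2]
    print(nm,p[:2].round(4),"bay",(np.degrees(p[2])-36).round(2)%360,"tip",np.degrees(np.arctan2(d[1],d[0])).round(2)%360,"red tab",np.degrees(np.arctan2(rt[1],rt[0])).round(2)%360,np.hypot(*rt).round(3),len(obs),abs(res).max().round(2))
E
python3 ang.py
```

```text
clock: 83.62
tcp_pos: [0.3568, -0.2498, 0.2176]
orientation: [-0.001, -0.386, 0.923, 0.001]
wrist_force: [0.2, 0.2, 0.6]
finger_gap: 0.0364
clock: 85.0
tcp_pos: [0.2467, -0.4231, 0.218]
orientation: [-0.0, -0.385, 0.923, 0.0]
wrist_force: [-0.7, 0.0, 0.0]
finger_gap: 0.0366
top [0.5696 0.034 ] bay 188.55 tip nan red tab nan nan 4 0.11
scene [0.5701 0.0398] bay 188.45 tip 191.5 red tab 190.22 0.104 4 1.21ang.py:12: RuntimeWarning: invalid value encountered in divide
  yy,xx=np.mgrid[0:400,0:640]; w=w*(np.hypot(xx-uv[0],yy-uv[1])<6); uv=np.array([(w*xx).sum(),(w*yy).sum()])/w.sum()
ang.py:15: RuntimeWarning: invalid value encountered in divide
  w=w*(np.hypot(xx-uv[0],yy-uv[1])<8); uv=np.array([(w*xx).sum(),(w*yy).sum()])/w.sum(); rt=onz(c,uv,.027)[:2]-p[:2]
```

```bash
python3 tw.py .2 -.2 .2
```

```text
tcp [ 0.2473 -0.4218  0.2181] yaw_y 135.4 units(now axes) [-6.23  9.47  0.91] turn units None f [-0.8  0.1  0.4] gap 0.0364 t 85.1
```

View pics/topA.png

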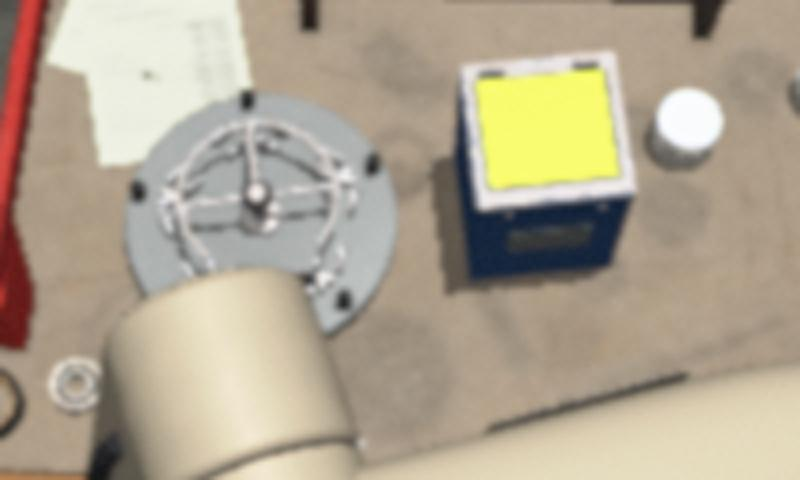

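View pics/sceneA.png

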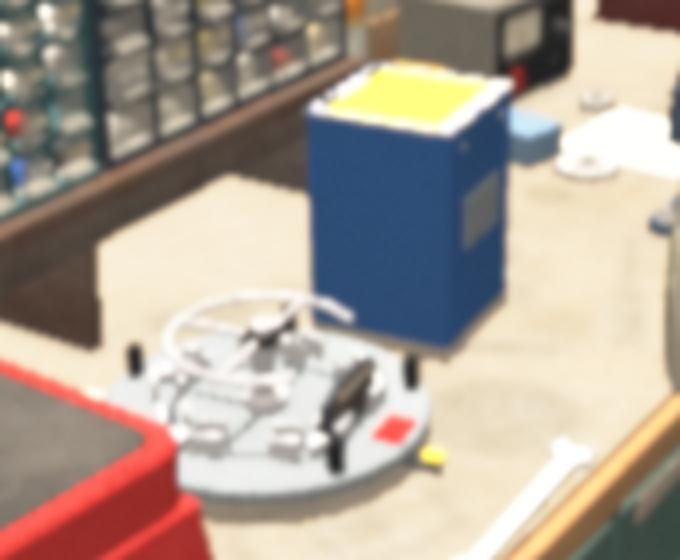

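```bash
python3 tw.py .164 -.551 .22; python3 -m pendant '[[[0.75,-0.16,0],0,0.15],[[1,-0.22,0],0,0.15],[[1,-0.22,0],0,0.15],[[1,-0.22,0],0,0.15],[[1,-0.22,0],0,0.15],[[1,-0.22,0],0,0.15],[[1,-0.22,0],0,0.15],[[0.8,-0.1,0],0,0.15],[[0,0,0],0,0.15]]'; python3 ang.py
```

```text
tcp [ 0.2473 -0.4218  0.2181] yaw_y 135.4 units(now axes) [ 7.52 -1.57 -0.1 ] turn units None f [-0.8  0.1  0.4] gap 0.0364 t 85.1
clock: 86.22
tcp_pos: [0.1632, -0.5526, 0.218]
orientation: [0.0, -0.385, 0.923, 0.0]
wrist_force: [-0.6, 0.5, -0.1]
finger_gap: 0.0362
top [0.5697 0.034 ] bay 188.55 tip 189.77 red tab 188.79 0.104 5 0.1
scene [0.5701 0.0399] bay 188.45 tip 191.54 red tab 190.26 0.104 4 1.2
```

View pics/topA.png

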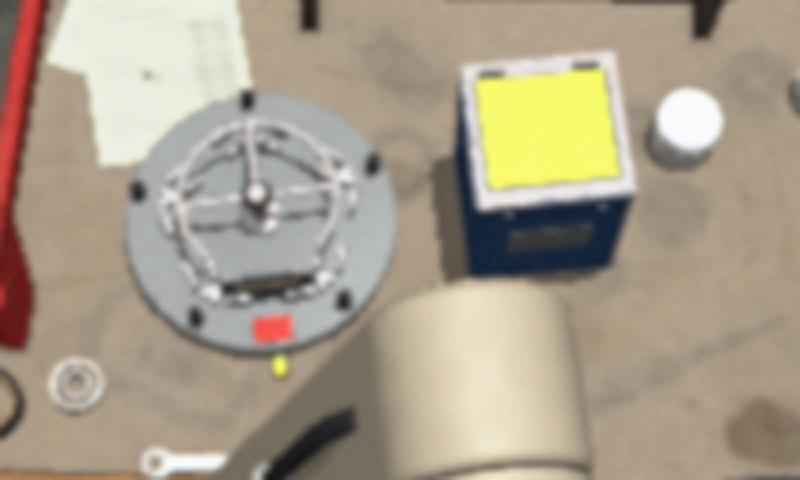

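```bash
python3 tw.py .4915 -.0437 .14 134.6
```

```text
tcp [ 0.164  -0.5514  0.2182] yaw_y 135.4 units(now axes) [-29.57   6.16   3.93] turn units 0.13 f [-0.3 -0.  -0.1] gap 0.0362 t 86.33
  after turn: -29.48 6.58 3.91
```

```bash
python3 -m pendant '[[[-0.98,0.21,0],0,0.15],[[-0.98,0.21,0],0,0.15],[[-0.98,0.21,0],0,0.15],[[-0.98,0.21,0],0,0.15],[[-0.98,0.21,0],0,0.15],[[-0.98,0.21,0],0,0.15],[[-0.98,0.21,0],0,0.15],[[-0.98,0.21,0],0,0.15],[[-0.98,0.2,0],0,0.15],[[-0.98,0.2,0],0,0.15]]'
python3 -m pendant '[[[-0.98,0.21,0],0,0.15],[[-0.98,0.21,0],0,0.15],[[-0.98,0.21,0],0,0.15],[[-0.98,0.21,0],0,0.15],[[-0.98,0.21,0],0,0.15],[[-0.98,0.21,0],0,0.15],[[-0.98,0.21,0],0,0.15],[[-0.98,0.21,0],0,0.15],[[-0.98,0.2,0],0,0.15],[[-0.98,0.2,0],0,0.15]]'
python3 -m pendant '[[[-0.98,0.21,0],0,0.15],[[-0.98,0.21,0],0,0.15],[[-0.98,0.21,0],0,0.15],[[-0.98,0.21,0],0,0.15],[[-0.98,0.21,0],0,0.15],[[-0.98,0.2,0],0,0.15],[[-0.98,0.2,0],0,0.15],[[-0.98,0.2,0],0,0.15],[[-0.98,0.2,0],0,0.15],[[-0.98,0.2,0],0,0.15],[[0,0,0],0.1,0.15]]'
python3 tw.py .4915 -.0437 .039 134.6
```

```text
clock: 87.58
tcp_pos: [0.2727, -0.3818, 0.2183]
orientation: [0.0, -0.386, 0.923, -0.0]
wrist_force: [-0.1, -0.1, 0.3]
finger_gap: 0.0364
clock: 88.82
tcp_pos: [0.3805, -0.2129, 0.2183]
orientation: [0.0, -0.386, 0.923, -0.0]
wrist_force: [-0.3, -1.1, 0.1]
finger_gap: 0.0365
clock: 90.2
tcp_pos: [0.4887, -0.0443, 0.2182]
orientation: [-0.0, -0.382, 0.924, -0.0]
wrist_force: [0.0, 0.7, 0.7]
finger_gap: 0.0362
tcp [ 0.4887 -0.0443  0.2182] yaw_y 134.9 units(now axes) [-0.12 -0.08  8.96] turn units 0.05 f [0.  0.7 0.7] gap 0.0362 t 90.2
  after turn: -0.12 -0.07 8.96
```

```bash
python3 -m pendant '[[[-0.12,-0.08,1],0,0.15],[[0,0,1],0,0.15],[[0,0,1],0,0.15],[[0,0,1],0,0.15],[[0,0,1],0,0.15],[[0,0,1],0,0.15],[[0,0,1],0,0.15],[[0,0,1],0,0.15],[[0,0,0.94],0,0.15],[[0,0,0],0,0.15]]' 20
python3 tw.py .4915 -.0437 .039 134.6
python3 -m pendant '[[[0,0,0],0,0.8],[[0,0,0],0,0.8],[[0,0,0],0,0.8],[[0,0,0],0,0.8]]' 20
python3 tw.py .4915 -.0437 .039 134.6
```

```text
clock: 91.45
tcp_pos: [0.4895, -0.0451, 0.0383]
orientation: [-0.001, -0.381, 0.925, 0.001]
wrist_force: [-0.2, 0.2, 0.4]
finger_gap: 0.0368
tcp [ 0.4895 -0.0451  0.0383] yaw_y 134.8 units(now axes) [-0.12 -0.02 -0.03] turn units 0.03 f [-0.2  0.2  0.4] gap 0.0368 t 91.45
  after turn: -0.12 -0.02 -0.03
clock: 91.95
tcp_pos: [0.4917, -0.0455, 0.0403]
orientation: [0.0, -0.381, 0.925, -0.001]
wrist_force: [-2.4, -1.0, 5.7]
finger_gap: 0.0124
tcp [ 0.4917 -0.0455  0.0403] yaw_y 134.8 units(now axes) [-0.06  0.07  0.06] turn units 0.03 f [-2.4 -1.   5.7] gap 0.0124 t 91.95
  after turn: -0.06 0.07 0.06
```

```bash
python3 -m pendant '[[[0,-0.085,0],-0.15,0.8],[[0,0,0],0,0.8],[[0,0,0],0,0.8]]'; python3 tw.py .4915 -.0437 .039 134.6
python3 -m pendant '[[[0,0,0],0,0.15],[[0,0,0],0,0.15],[[0,0,-1],0,0.15],[[0,0,-1],0,0.15],[[0,0,-1],0,0.15],[[0,0,-1],0,0.15],[[0,0,-1],0,0.15],[[0,0,-1],0,0.15],[[0,0,-1],0,0.15],[[0,0,-1],0,0.15],[[0,0,-1],0,0.15]]'
python3 -m pendant '[[[1,-0.21,0],0,0.15],[[1,-0.21,0],0,0.15],[[1,-0.21,0],0,0.15],[[1,-0.21,0],0,0.15],[[1,-0.21,0],0,0.15],[[1,-0.21,0],0,0.15],[[1,-0.21,0],0,0.15],[[1,-0.21,0],0,0.15],[[1,-0.21,0],0,0.15],[[1,-0.21,0],0,0.15]]'
python3 -m pendant '[[[1,-0.21,0],0,0.15],[[1,-0.21,0],0,0.15],[[1,-0.21,0],0,0.15],[[1,-0.21,0],0,0.15],[[1,-0.21,0],0,0.15],[[1,-0.21,0],0,0.15],[[1,-0.21,0],0,0.15],[[1,-0.21,0],0,0.15],[[1,-0.21,0],0,0.15],[[1,-0.21,0],0,0.15]]'
python3 -m pendant '[[[1,-0.21,0],0,0.15],[[1,-0.21,0],0,0.15],[[1,-0.21,0],0,0.15],[[1,-0.21,0],0,0.15],[[1,-0.21,0],0,0.15],[[1,-0.21,0],0,0.15],[[1,-0.21,0],0,0.15],[[1,-0.21,0],0,0.15],[[1,-0.21,0],0,0.15],[[0,0,0],0,0.15]]'
python3 ang.py
```

```text
clock: 92.32
tcp_pos: [0.493, -0.0468, 0.0403]
orientation: [0.0, -0.388, 0.922, -0.001]
wrist_force: [-2.2, -1.4, 5.1]
finger_gap: 0.0125
tcp [ 0.493  -0.0468  0.0403] yaw_y 135.7 units(now axes) [-0.06  0.16  0.06] turn units 0.18 f [-2.2 -1.4  5.1] gap 0.0125 t 92.33
  after turn: -0.06 0.16 0.06
clock: 93.7
tcp_pos: [0.4923, -0.0463, 0.2199]
orientation: [-0.0, -0.388, 0.921, 0.0]
wrist_force: [-0.6, -0.4, 0.2]
finger_gap: 0.0361
clock: 94.95
tcp_pos: [0.3824, -0.2193, 0.2193]
orientation: [0.0, -0.388, 0.921, 0.0]
wrist_force: [-0.4, -0.6, -0.6]
finger_gap: 0.0362
clock: 96.2
tcp_pos: [0.2728, -0.3919, 0.2193]
orientation: [0.0, -0.388, 0.921, 0.0]
wrist_force: [0.1, 0.2, 0.1]
finger_gap: 0.0366
clock: 97.45
tcp_pos: [0.1736, -0.5481, 0.2192]
orientation: [-0.0, -0.388, 0.922, -0.0]
wrist_force: [1.0, 0.6, -0.3]
finger_gap: 0.0363
top [0.5692 0.0341] bay 190.0 tip 189.83 red tab 190.22 0.103 5 0.34
scene [0.5704 0.0397] bay 189.96 tip 191.44 red tab 191.45 0.105 3 0.26
```

View pics/topA.png

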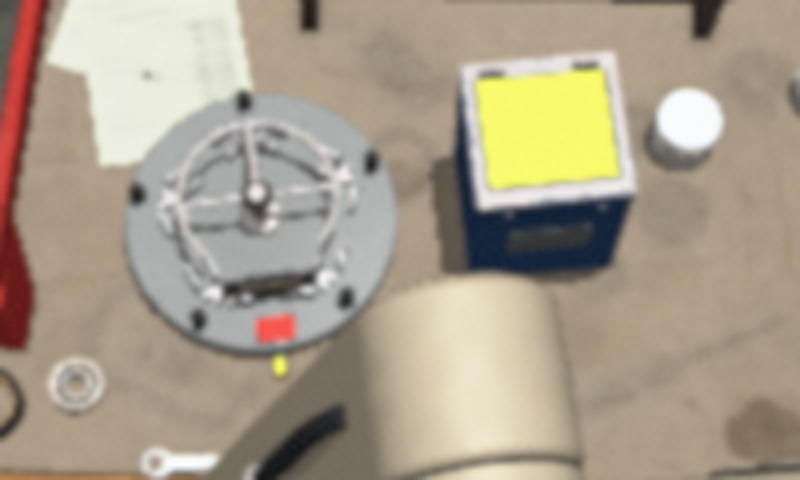

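View pics/sceneA.png

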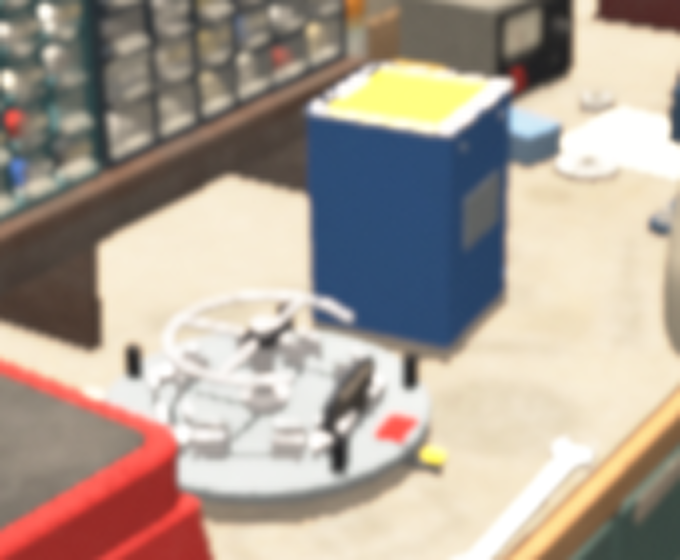

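```bash
python3 -c "
from workcell import env; print(env.hand_in())"
```

```text
the job is handed in; nothing more can be done
None
```

The job is handed in at about 98 s of the 210 s. All four worn pads that were present went through the flap: b, c and d from the carousel, and f from the bench.

**Last checks**
- **Red bay:** it points at 190.0° by the top camera, against 189.8° for the yellow pointer. A last nudge of the carousel took out about 1.2° of misalignment.
- **Sound pad and flap:** both cameras show the sound pad standing in its slot and the flap shut.
- **Bench:** no worn pad was left in view. The piston and bearing are where they were in the first pictures; the tape roll was only partly in the final views, and I made no moves near it.
- **Arm:** parked clear of everything.

**Disagreements and limits**
- The two cameras differ by a few mm. The scene camera's peg fit used only 3 of 5 pegs and put the bay at 190.0° but the pointer at 191.4°. Its red-tab reading, also 191.4°, matches the pointer.
- While I pushed the flat bench pad in, the wrist force rose briefly to about 29 N. The likely cause is the wider-opened gripper bearing on the flap near its hinge or on the box rim. I backed off and let go with the fingertips about 44 mm deep, less than the advised 50–60 mm. The pad still dropped and the flap shut.
- The pads inside the closed box cannot be seen. That they are in it follows from the fingers coming up empty, the flap shutting, and no pad showing outside.

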